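# Clamp a wood lathe's tailstock with a ratchet spanner

## Task

Clamp the lathe's tailstock to its bed: take the ratchet spanner from its wooden rack, put its ring fully down over the square head of the clamp bolt on the tailstock's foot and swing the handle back and forth, tightening clockwise and letting the ratchet slip on each return, until the bolt bears and is snug, at about 1.3 newton metres of torque and never more than 1.8. Then lift the spanner off and lay it back flat across the rack's two battens. Leave the bored wooden ring, the turned spindle and the square blank where they are.

Things in the scene. Friction and masses are not known exactly. Their poses are not given: they have to be found in the camera images.
- wrench: Steel ratchet spanner, 286 mm long, about 0.45 kg, right way up. Origin: centre of its ring end, at the ring's underside; z up, handle along -x. Ring head 53 mm across, 16 mm high; open jaw at the other end 45 mm wide, out to x = -259 mm. Seen from above, the handle drives the bolt when swung clockwise; counter-clockwise it slips with light clicks once the play on the square is used up. Balance point x = -95 mm.
- wrench_grip (a point): Where to hold the spanner: middle of the handle, 110 mm from the ring's centre and 8 mm above its underside; axes as the spanner's. The handle is a flat bar 18 mm wide (y) and 11 mm thick (z), straight and bare from 65 mm ahead of this point to 95 mm behind it. Torque on the bolt = 0.11 m times the push across the handle here, plus the hand's own twist.
- ring_square (a point): Square through hole of the toothed wheel in the spanner's ring: 23.6 mm wide (0.8 mm of room each side of the bolt's head), bevelled mouth. Origin as the spanner's: centre of the hole, at the ring's underside; z up; the hole's sides are square to its x and y axes. Play on the bolt's head about 9 degrees in all.
- ring (a joint): Angle (rad) of that toothed wheel in the spanner's head, 0 at the start. Driving clockwise it stays put; as the handle goes counter-clockwise on the bolt the wheel stays behind and this falls by 0.21 (12 degrees) a click, summed over all strokes.
- bolt: Clamp bolt's square steel head, 22 mm across flats, 18 mm high, chamfered top, on a 37 mm washer. Origin: centre of its underside; z up; flats square to its x and y axes. Tightens clockwise from above: a steady 0.3 N m for some 1.9 to 2.8 rad (how much is not told), then it bears. Stays where left, does not sink. Spanner fully home: its origin within 1.5 mm of this one.
- washer (a joint): Flat washer under the bolt's head, carried round by it once it bears: the angle (rad) by which the bolt has been pulled up since then, 0 before. Turning it takes 0.7 N m at 0, plus 20 N m per rad: 1.3 N m at 0.03, 1.8 at 0.055; held still, the push eases by 0.1 to 0.3 N m. Friction holds it up to about 0.035; beyond that it springs back to there when let go.
- tailstock: Grey tailstock on the lathe bed; the bed runs roughly along world y, 145 mm wide, top 80 mm above the bench. Origin: centre of the foot's underside; x away from the robot, y along the bed to the headstock. Foot 150 x 160 x 22 mm (y from -75 to +85); bolt at x = -50, y = +55 mm, its underside at z = 25 mm; column 50 x 70 mm about x = 0, y = -35 mm. Room for the handle to swing 55 degrees either side of -x.
- rack: Low wooden rack on the bench: base 170 x 90 x 12 mm with two upright battens 16 mm thick and 90 mm long (y), tops 42 mm above the bench, at x = +60 and -60 mm. Origin: centre of its underside. The spanner lies across both, its handle's middle about over the rack's centre, ring towards the rack's +x, the head's underside 39.5 mm above the bench.
- bored_ring: Bystander: bored wooden ring, 80 mm across, 40 mm high. Origin: centre of its underside.
- spindle: Bystander: short turned spindle standing upright, 38 mm across, 70 mm high. Origin: centre of its underside.
- blank: Bystander: square wooden blank, 100 x 45 x 45 mm. Origin: centre of its underside.

How it is judged:
By the outcome, as a careful person would: the job done as asked, in the order asked, and still so for the second after the job is handed in, with the robot touching nothing.
It also fails if it takes over 72 s, if anything falls off the work surface, if the arm or the gripper's body presses on something with over 40 N, if the wrist force passes 120 N, or if a joint passes its speed limit or range.

## Robot

A 6-joint arm with a two-finger parallel gripper is mounted at the origin on the work surface. World frame = base frame: x ahead of the robot, y to its left, z up, the work surface at z = 0. Lengths are in m, angles in rad, forces in N, time in s.
With the tool pointing down it reaches from about 0.425 to 0.95 m from the base axis. Payload 3.5 kg.
Tool frame: the origin (TCP) lies at the very end of the fingers, on their centre line; the grasp point (between the pads) lies 19 mm behind it; z points along the fingers, y is the line along which they close (so a half turn about z gives the same grasp; the last joint's range is limited). The gripper opens to 85 mm and grips with 20 to 120 N. Pads are 22 mm wide; open, the fingers measure 114 mm over their backs; the gripper's body (76 mm by 85 mm) begins 54 mm behind the grasp point. The pads swing forward as they close: fully open they stand 13 mm farther back than shut.
Start: joints at [-1.395, 0.286, 1.577, -0, 1.279, -0.15], TCP at [0.216, -0.639, 0.231] pointing down, gripper open.
Joint ranges: [-2.77, 2.77], [-0.9, 2.22], [0.21, 2.48], [-1.53, 4.67], [0.24, 2.81], [-2.84, 2.84]. Speed limits (rad/s): [2.79, 2.79, 3.14, 3.14, 3.14, 3.14].

## Interface

Orientations are given as a unit quaternion [x, y, z, w].
In Python, from plant import ctrl, optics, sign_off gives the robot as it stands.
- The arm moves only by the shell command python3 -m creep 'ROWS' [FORCE]. ROWS is JSON, a list of rows, each an object of numbers: "x", "y", "z": the shift along the tool's x, y, z in mm; "rx", "ry", "rz": the turn, a rotation vector about the tool's x, y, z in degrees; "grip": the opening, from 0 (shut) to 1 (fully open). In form: [{"x": .., "y": .., "z": .., "rx": .., "ry": .., "rz": .., "grip": ..}, ...]. A call has exactly 10 rows; each row shifts and turns the commanded pose from where the row before left it, along the tool's axes as they then stand; what a row does not reach is not made up. A row lasts 1/12 s, in which the tool goes at most 41.7 mm and 7.16 degrees, less where a joint would pass 70% of its speed; a pose out of reach is approached as far as the arm can. A call with a gripper value outside its range is refused whole. The fingers move at their own pace and stop on an object; FORCE is the grip in N (left out, the last holds). Time passes only in rows, so rows that do not move let the fingers close, or fill a call up. It gives the time, the measured TCP pose, the force, the opening and the grip force at its end, in the units of the state.
- ctrl.get_state(): the state, without advancing time (a new reading comes with each control period).
- optics.read_camera(name): name is "scene" or "side" or "wrist"; returns a dict with "color" (400x640x3 uint8, blue, green, red), "K" (3x3 intrinsics, pixels), "R" (3x3) and "t" (3): a world point X has camera coordinates R X + t. Camera axes: x right, y down, z forward; pixel columns grow to the right and rows downward; lengths in m; the calibration is good to about 2 mm. The wrist camera is an equidistant fisheye: a pixel r from the principal point sees the ray r / f radians off the axis. A picture is of the moment at which its call begins. There is no depth.
- sign_off(): hands the job in; it is judged then, once.
The state is a dict: "time": time; "qpos": joint angles; "dq": joint speeds; "joint_efforts": joint torques, N m; "eef_pos": TCP position; "tcp_rot": TCP orientation; "contact_force": force on the tool from outside, world axes, zero at the start; "wrist_torque": the same for the moment, N m; "opening": opening from 0.0 (shut) to 1.0 (fully open); "finger_force": force on a finger pad.
Only numpy, scipy, OpenCV 4.12 (cv2) and the standard library are available. Lean on these libraries where they do the work, as an engineer would, in place of code of your own. Each camera call takes 0.05 s, during which the arm holds its last target. There are 200 camera calls.

## Working session

There is one attempt and no reset: what is moved stays moved. The work goes in short steps, Python scripts to look and compute and a shell command to move; the robot and the scene stay as the last step left them, time stands still between calls to the robot, and variables do not carry over. Pictures are saved under pics/ and viewed, at most 10 in all, crops included, and the job is handed in when it is done.

```bash
ls; mkdir -p pics; python3 - <<'E'
from plant import ctrl, optics
import cv2,numpy as np
np.set_printoptions(precision=4,suppress=True)
s=ctrl.get_state(); print(s)
for n in ["scene","side","wrist"]:
    d=optics.read_camera(n); cv2.imwrite(f"pics/{n}0.png",d["color"]); np.savez(f"pics/{n}0.npz",**d); print(n,d["K"].tolist(),-d["R"].T@d["t"],d["R"].tolist())
E
```

```text
pics
{'time': 0.0, 'qpos': array([-1.395 ,  0.2872,  1.5782, -0.    ,  1.2786, -0.15  ]), 'dq': array([ 0.0011, -0.0002,  0.0003, -0.0002,  0.0013, -0.0007]), 'joint_efforts': array([ -0.0006, -40.5982, -29.2626,  -0.0001,   0.0058,   0.    ]), 'eef_pos': array([ 0.216 , -0.6388,  0.2299]), 'tcp_rot': array([ 0.9868,  0.1622, -0.    , -0.0012]), 'contact_force': array([-0.0102,  0.4166,  0.3934]), 'wrist_torque': array([ 0.0032, -0.0133, -0.0211]), 'finger_force': 0.0, 'opening': 1.0004533197381424}
scene [[520.0036200699047, 0.0, 321.76282602942524], [0.0, 520.0036200699047, 196.28357361976572], [0.0, 0.0, 1.0]] [0.9888 0.3102 0.8833] [[-0.5365229576985139, 0.8438847746448042, -0.0012660904891955117], [0.6969582987646556, 0.4422634938824938, -0.5644928093093183], [-0.47580694156928344, -0.3037457639236105, -0.8254370147097516]]
side [[387.4558446316147, 0.0, 314.79066095076433], [0.0, 387.4558446316147, 202.86430203664898], [0.0, 0.0, 1.0]] [0.461  0.5278 0.5328] [[-0.992646401238474, -0.12028180018502595, -0.013616558028969583], [-0.0645597263513396, 0.6212022666589638, -0.7809864183397852], [0.10239708902965436, -0.7743642763209154, -0.6243995545451949]]
wrist [[309.70691628693146, 0.0, 314.9659947832197], [0.0, 309.70691628693146, 196.08704228979062], [0.0, 0.0, 1.0]] [ 0.2885 -0.6155  0.3715] [[0.32005120039249946, -0.9473964617839954, -0.0026783066456856548], [-0.9044077478779438, -0.30636818548155276, 0.29695986345479086], [-0.2821592718761289, -0.09262007948554739, -0.9548862058750377]]
```

View pics/scene0.png

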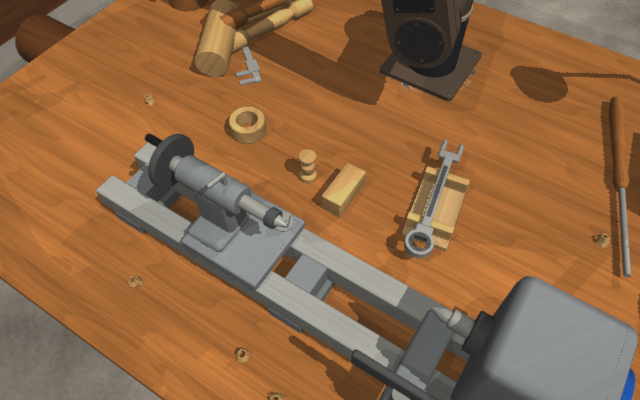

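View pics/side0.png

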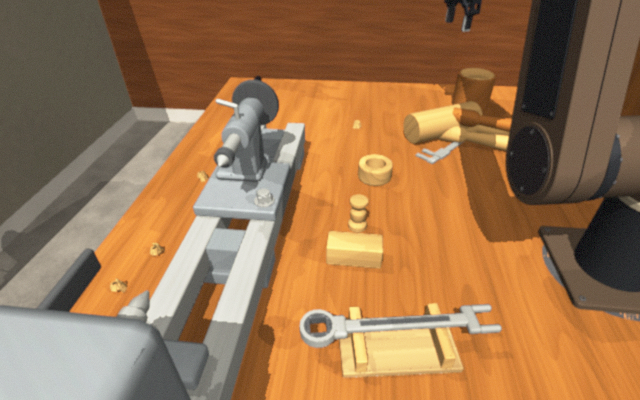

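View pics/wrist0.png

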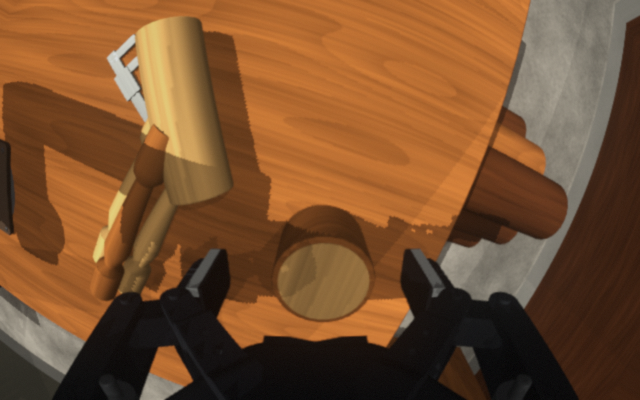

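The scene view shows the spanner on its rack, with the ring at (420,242) and the jaw at (452,150). In the side view the ring is at (319,328) and the bolt head at (264,197). The wrist view shows nothing useful yet.

```bash
cat > h.py <<'E'
import numpy as np,cv2
from scipy.spatial.transform import Rotation as Ro
np.set_printoptions(precision=4,suppress=True)
def ray(d,px,fish=False):
    K=d["K"];x=(px[0]-K[0,2])/K[0,0];y=(px[1]-K[1,2])/K[1,1]
    v=np.array([x,y,1.])
    if fish:
        r=np.hypot(x,y);v=np.array([x/r*np.sin(r),y/r*np.sin(r),np.cos(r)]) if r>1e-9 else np.array([0,0,1.])
    return -d["R"].T@d["t"],d["R"].T@v
def onz(d,px,z,fish=False):
    c,v=ray(d,px,fish);return c+v*(z-c[2])/v[2]
def tri(rs):
    A=0;b=0
    for c,v in rs:
        v=v/np.linalg.norm(v);P=np.eye(3)-np.outer(v,v);A=A+P;b=b+P@c
    return np.linalg.solve(A,b)
def proj(d,X,fish=False):
    p=d["R"]@X+d["t"];K=d["K"]
    if fish:
        rr=np.hypot(p[0],p[1]);a=np.arctan2(rr,p[2]);q=p[:2]/rr*a
    else:q=p[:2]/p[2]
    return q*[K[0,0],K[1,1]]+K[:2,2]
def grey(img,s=70):
    h=cv2.cvtColor(img,cv2.COLOR_BGR2HSV);return ((h[...,1]<s)&(h[...,2]>50)).astype(np.uint8)
def tgt(st,pos,yaw):  # shift in tool axes (mm) & rotation (deg) to TCP pos, tool down, tool x at yaw
    R=Ro.from_quat(st["tcp_rot"]);T=Ro.from_matrix(np.c_[[np.cos(yaw),np.sin(yaw),0],[np.sin(yaw),-np.cos(yaw),0],[0,0,-1]])
    return R.inv().apply(np.array(pos)-st["eef_pos"])*1000,(R.inv()*T).as_rotvec(degrees=True)
E
python3 - <<'E'
from h import *
from plant import ctrl
for n,seed,hd in [("scene",(435,205),(420,242)),("side",(400,323),(319,328))]:
    d=dict(np.load(f"pics/{n}0.npz"));m=grey(d["color"])
    k,lab,st,_=cv2.connectedComponentsWithStats(m)
    sub=lab[seed[1]-8:seed[1]+8,seed[0]-8:seed[0]+8];l=np.bincount(sub[sub>0]).argmax();print(n,st[l])
    b=(lab==l).astype(np.uint8);ys,xs=np.nonzero(b)
    P=np.array([onz(d,(x,y),.0475)[:2] for x,y in zip(xs,ys)])
    c=P.mean(0);u=np.linalg.svd(P-c,full_matrices=False)[2][0]
    s=(P-c)@u;print("pca",c,u,np.degrees(np.arctan2(u[1],u[0])),s.min(),s.max())
    h=onz(d,hd,.0475)[:2];g=P[np.linalg.norm(P-h,axis=1)<.04]
    (cx,cy),r=cv2.minEnclosingCircle(g[np.linalg.norm(g-h,axis=1)<.033].astype(np.float32));print("head",h,cx,cy,r)
    if n=="side":
        print("bolt top",onz(d,(264,193),.123))
E
```

```text
scene [ 405  140   59  118 1568]
pca [0.4101 0.1923] [0.9842 0.1769] 10.190359578000185 -0.16956557643490575 0.12104061865382858
head [0.4962 0.2095] 0.49617427587509155 0.20874612033367157 0.03305613994598389
side [ 300  304  201   43 3383]
pca [0.3998 0.1911] [0.9843 0.1763] 10.155269353523494 -0.1555453249253963 0.12923343911696858
head [0.5002 0.2095] 0.4985220730304718 0.20779447257518768 0.03187103942036629
bolt top [0.6202 0.0013 0.123 ]
```

```bash
python3 -m creep '[{"x":28.9,"y":-29.9},{"x":28.9,"y":-29.9},{"x":28.9,"y":-29.9},{"x":28.9,"y":-29.9},{"x":28.9,"y":-29.9},{"x":28.9,"y":-29.9},{"x":28.9,"y":-29.9},{"x":28.9,"y":-29.9},{"x":28.9,"y":-29.9},{"x":28.9,"y":-29.9}]' 60
python3 -m creep '[{"x":28.9,"y":-29.9},{"x":28.9,"y":-29.9},{"x":28.9,"y":-29.9},{"x":28.9,"y":-29.9},{"x":28.9,"y":-29.9},{"x":28.9,"y":-29.9},{"x":28.9,"y":-29.9},{"z":-13,"rz":6.2},{"z":-13,"rz":6.2},{"z":-13,"rz":6.2}]'
python3 - <<'E'
from h import *
from plant import ctrl,optics
d=optics.read_camera("wrist");np.savez("pics/w1.npz",**d);s=ctrl.get_state();print(s["eef_pos"],s["time"])
p=proj(d,np.array([.62,.001,.123]),True);print(p)
cv2.imwrite("pics/w1.png",d["color"])
E
```

```text
[ 0.216  -0.6391  0.2304] 0.2
[  23.5783 -147.2081]$[0]: bad value
$[0]: bad value
```

View pics/w1.png

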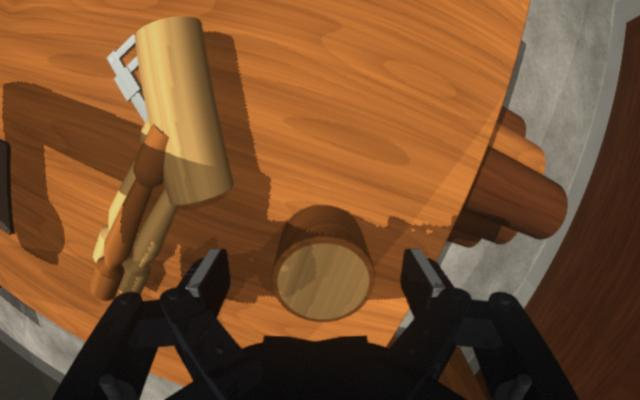

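Both calls were refused, so the arm has not moved and the picture is unchanged. The rows probably need every key.

```bash
python3 -m creep '[{"x":28.9,"y":-29.9,"z":0,"rx":0,"ry":0,"rz":0,"grip":1},{"x":28.9,"y":-29.9,"z":0,"rx":0,"ry":0,"rz":0,"grip":1},{"x":28.9,"y":-29.9,"z":0,"rx":0,"ry":0,"rz":0,"grip":1},{"x":28.9,"y":-29.9,"z":0,"rx":0,"ry":0,"rz":0,"grip":1},{"x":28.9,"y":-29.9,"z":0,"rx":0,"ry":0,"rz":0,"grip":1},{"x":28.9,"y":-29.9,"z":0,"rx":0,"ry":0,"rz":0,"grip":1},{"x":28.9,"y":-29.9,"z":0,"rx":0,"ry":0,"rz":0,"grip":1},{"x":28.9,"y":-29.9,"z":0,"rx":0,"ry":0,"rz":0,"grip":1},{"x":28.9,"y":-29.9,"z":0,"rx":0,"ry":0,"rz":0,"grip":1},{"x":28.9,"y":-29.9,"z":0,"rx":0,"ry":0,"rz":0,"grip":1}]' 60
```

```text
time: 1.03
eef_pos: [0.3945, -0.2617, 0.2313]
tcp_rot: [0.987, 0.162, 0.0, 0.0]
contact_force: [-0.0, -0.1, 0.2]
opening: 1.001
finger_force: 0.0
```

```bash
python3 -m creep '[{"x":28.9,"y":-29.9,"z":0,"rx":0,"ry":0,"rz":0,"grip":1},{"x":28.9,"y":-29.9,"z":0,"rx":0,"ry":0,"rz":0,"grip":1},{"x":28.9,"y":-29.9,"z":0,"rx":0,"ry":0,"rz":0,"grip":1},{"x":28.9,"y":-29.9,"z":0,"rx":0,"ry":0,"rz":0,"grip":1},{"x":28.9,"y":-29.9,"z":0,"rx":0,"ry":0,"rz":0,"grip":1},{"x":28.9,"y":-29.9,"z":0,"rx":0,"ry":0,"rz":0,"grip":1},{"x":0,"y":0,"z":-13,"rx":0,"ry":0,"rz":6.2,"grip":1},{"x":0,"y":0,"z":-13,"rx":0,"ry":0,"rz":6.2,"grip":1},{"x":0,"y":0,"z":-13,"rx":0,"ry":0,"rz":6.2,"grip":1},{"x":0,"y":0,"z":0,"rx":0,"ry":0,"rz":0,"grip":1}]'
python3 - <<'E'
from h import *
from plant import ctrl,optics
d=optics.read_camera("wrist");np.savez("pics/w1.npz",**d);s=ctrl.get_state();print(s["eef_pos"],s["time"])
p=proj(d,np.array([.62,.001,.123]),True);print(p)
x,y=[int(v) for v in p]
im=d["color"];x0,y0=max(0,x-100),max(0,y-75);print(x0,y0)
cv2.imwrite("pics/w1.png",cv2.resize(im[y0:y0+150,x0:x0+200],None,fx=4,fy=4,interpolation=cv2.INTER_CUBIC))
E
```

```text
time: 1.87
eef_pos: [0.5024, -0.038, 0.2732]
tcp_rot: [1.0, 0.0, 0.002, 0.001]
contact_force: [-0.3, -0.2, 0.1]
opening: 0.999
finger_force: 0.0
[ 0.5018 -0.0382  0.2717] 1.9167
[272.2535  60.8154]
172 0
```

View pics/w1.png

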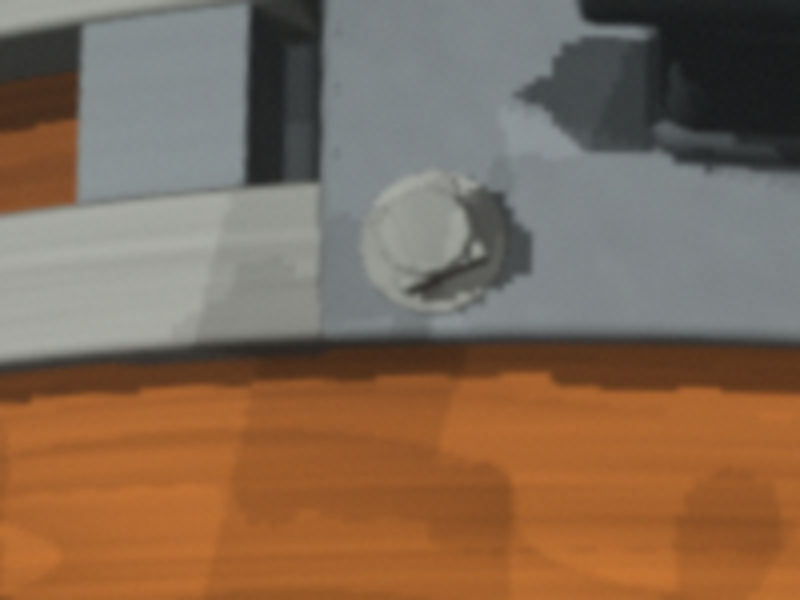

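The washer is at crop (432,242) and the bolt's square head at crop (425,228). Its lower edge runs from (408,292) to (487,258). I'll take one closer look.

```bash
python3 -m creep '[{"x":0,"y":-12,"z":30,"rx":0,"ry":0,"rz":0,"grip":1},{"x":0,"y":-12,"z":30,"rx":0,"ry":0,"rz":0,"grip":1},{"x":0,"y":-12,"z":30,"rx":0,"ry":0,"rz":0,"grip":1},{"x":0,"y":0,"z":5,"rx":0,"ry":0,"rz":0,"grip":1},{"x":0,"y":0,"z":0,"rx":0,"ry":0,"rz":0,"grip":1},{"x":0,"y":0,"z":0,"rx":0,"ry":0,"rz":0,"grip":1},{"x":0,"y":0,"z":0,"rx":0,"ry":0,"rz":0,"grip":1},{"x":0,"y":0,"z":0,"rx":0,"ry":0,"rz":0,"grip":1},{"x":0,"y":0,"z":0,"rx":0,"ry":0,"rz":0,"grip":1},{"x":0,"y":0,"z":0,"rx":0,"ry":0,"rz":0,"grip":1}]'
python3 - <<'E'
from h import *
from plant import ctrl,optics
d=optics.read_camera("wrist");np.savez("pics/w2.npz",**d);s=ctrl.get_state();print(s["eef_pos"],s["time"],s["wrist_torque"],s["contact_force"])
p=proj(d,np.array([.62,.001,.123]),True);print(p)
x,y=[int(v) for v in p]
im=d["color"];x0,y0=max(0,x-66),max(0,y-50);print(x0,y0)
cv2.imwrite("pics/w2.png",cv2.resize(im[y0:y0+100,x0:x0+133],None,fx=6,fy=6,interpolation=cv2.INTER_CUBIC))
E
```

```text
time: 2.75
eef_pos: [0.5017, -0.0027, 0.1766]
tcp_rot: [1.0, 0.0, 0.001, 0.0]
contact_force: [-0.8, -0.3, -0.8]
opening: 1.002
finger_force: 0.0
[ 0.5015 -0.0026  0.1763] 2.8 [ 0.0002 -0.0042  0.0029] [-0.5085  0.284  -0.2461]
[308.331   37.4756]
242 0
```

View pics/w2.png

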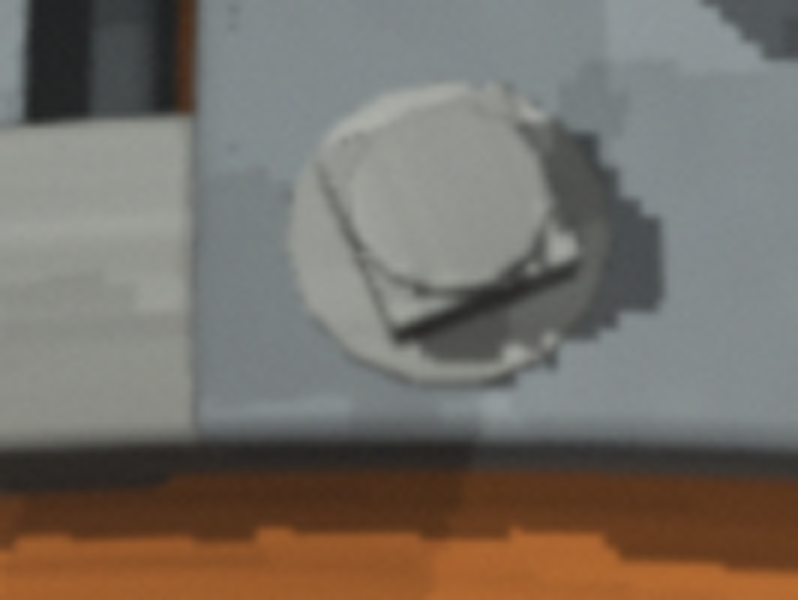

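The head's top circle is at crop (452,192) and the washer at (448,233). The head's corners are at (320,160), (394,325) and (577,255).

```bash
python3 - <<'E'
from h import *
d=dict(np.load("pics/w2.npz"))
f=lambda x,y,z:onz(d,(242+(x+.5)/6-.5,(y+.5)/6-.5),z,True)
print("top",f(452,192,.123),"washer",f(448,233,.1035))
a,b,c=[f(*p,.119)[:2] for p in [(320,160),(394,325),(577,255)]]
for p,q in[(a,b),(b,c)]: v=q-p;print(np.degrees(np.arctan2(v[1],v[0]))%90,np.linalg.norm(v))
print("diag mid",(a+c)/2)
d1=dict(np.load("pics/w1.npz"));g=lambda x,y,z:onz(d1,(172+(x+.5)/4-.5,(y+.5)/4-.5),z,True)
print("w1 top",g(425,228,.123),"washer",g(432,242,.1035))
# foot left edge direction / bottom edge
p,q=f(193,180,.102),f(193,430,.102);v=q-p;print("foot edge",np.degrees(np.arctan2(v[1],v[0])))
s=dict(eef_pos=np.array([.5015,-.0026,.1763]),tcp_rot=np.array([1.,0,.001,0]))
print(tgt(s,(.392,.190,.1763),np.radians(10.2)))
E
```

```text
top [ 0.6239 -0.0043  0.123 ] washer [ 0.6235 -0.004   0.1035]
22.838247890407587 0.02016986535415874
22.424803328092764 0.020780663100801178
diag mid [ 0.6233 -0.0039]
w1 top [ 0.6239 -0.0043  0.123 ] washer [ 0.6232 -0.0037  0.1035]
foot edge -179.84692910881046
(array([-109.4998, -192.6   ,   -0.219 ]), array([  0.0102,  -0.1143, -10.2   ]))
```

```bash
python3 -m creep '[{"x":-18.25,"y":-32.1,"z":0,"rx":0,"ry":0,"rz":0,"grip":1},{"x":-18.25,"y":-32.1,"z":0,"rx":0,"ry":0,"rz":0,"grip":1},{"x":-18.25,"y":-32.1,"z":0,"rx":0,"ry":0,"rz":0,"grip":1},{"x":-18.25,"y":-32.1,"z":0,"rx":0,"ry":0,"rz":0,"grip":1},{"x":-18.25,"y":-32.1,"z":0,"rx":0,"ry":0,"rz":0,"grip":1},{"x":-18.25,"y":-32.1,"z":0,"rx":0,"ry":0,"rz":0,"grip":1},{"x":0,"y":0,"z":0,"rx":0,"ry":0,"rz":-5.1,"grip":1},{"x":0,"y":0,"z":0,"rx":0,"ry":0,"rz":-5.1,"grip":1},{"x":0,"y":0,"z":0,"rx":0,"ry":0,"rz":0,"grip":1},{"x":0,"y":0,"z":0,"rx":0,"ry":0,"rz":0,"grip":1}]'
python3 - <<'E'
from h import *
from plant import ctrl,optics
d=optics.read_camera("wrist");np.savez("pics/w3.npz",**d);s=ctrl.get_state();print(s["eef_pos"],s["time"])
for X in [(.5,.2095,.0555),(.392,.19,.053)]: print(proj(d,np.array(X),True))
cv2.imwrite("pics/w3.png",d["color"])
E
```

```text
time: 3.63
eef_pos: [0.3914, 0.1904, 0.1757]
tcp_rot: [0.996, 0.089, 0.0, -0.0]
contact_force: [0.6, 0.6, -0.5]
opening: 1.003
finger_force: 0.0
[0.3915 0.1901 0.1756] 3.6833
[314.6882  62.7332]
[314.8725 189.2738]
```

View pics/w3.png

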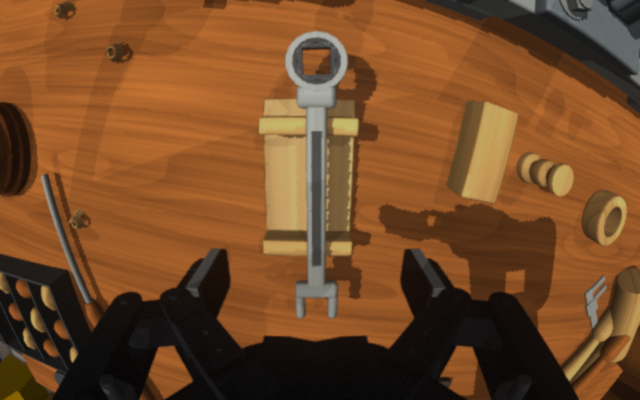

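The ring's centre is at (316.5,61) and the handle runs along column ~316.5, so the tool is aligned with it. I'll work out the exact ring and handle positions and the descent.

```bash
python3 - <<'E'
from h import *
d=dict(np.load("pics/w3.npz"));m=grey(d["color"],60)
k,lab,st,_=cv2.connectedComponentsWithStats(m);l=lab[150,310:323];l=np.bincount(l[l>0]).argmax();b=lab==l
ys,xs=np.nonzero(b&(np.indices(b.shape)[0]<92))
P=np.array([onz(d,(x,y),.0555,True)[:2] for x,y in zip(xs,ys)]).astype(np.float32)
(cx,cy),r=cv2.minEnclosingCircle(P);print("ring",cx,cy,r)
c=[];
for y in range(112,275,3):
    x=np.nonzero(b[y,295:340])[0]+295
    if len(x) and x.max()-x.min()<26:c.append(onz(d,((x.min()+x.max())/2,y),.053,True)[:2])
c=np.array(c);m=c.mean(0);u=np.linalg.svd(c-m)[2][0];u*=np.sign(u[0]);yaw=np.arctan2(u[1],u[0]);print("yaw",np.degrees(yaw),m,len(c))
r=np.array([cx,cy]);g=m+u*((r-m)@u-.11);print("perp err ring",np.cross(u,r-m),"grip",g)
s=dict(eef_pos=np.array([.3915,.1901,.1756]),tcp_rot=np.array([.996,.089,0,0]))
print(tgt(s,(*g,.0285),yaw))
E
```

```text
ring 0.4995550513267517 0.20833098888397217 0.028241628780961037
yaw 10.208248827086253 [0.3867 0.1881] 55
perp err ring -0.00011085415297485204 grip [0.3913 0.1889]
(array([ -0.4245,   1.0969, 147.1   ]), array([0.    , 0.    , 0.0042]))<stdin>:12: DeprecationWarning: Arrays of 2-dimensional vectors are deprecated. Use arrays of 3-dimensional vectors instead. (deprecated in NumPy 2.0)
```

```bash
python3 -m creep '[{"x":0,"y":1,"z":29.4,"rx":0,"ry":0,"rz":0,"grip":1},{"x":0,"y":0,"z":29.4,"rx":0,"ry":0,"rz":0,"grip":1},{"x":0,"y":0,"z":29.4,"rx":0,"ry":0,"rz":0,"grip":1},{"x":0,"y":0,"z":29.4,"rx":0,"ry":0,"rz":0,"grip":1},{"x":0,"y":0,"z":29.4,"rx":0,"ry":0,"rz":0,"grip":1},{"x":0,"y":0,"z":0,"rx":0,"ry":0,"rz":0,"grip":1},{"x":0,"y":0,"z":0,"rx":0,"ry":0,"rz":0,"grip":1},{"x":0,"y":0,"z":0,"rx":0,"ry":0,"rz":0,"grip":0},{"x":0,"y":0,"z":0,"rx":0,"ry":0,"rz":0,"grip":0},{"x":0,"y":0,"z":0,"rx":0,"ry":0,"rz":0,"grip":0}]' 100
python3 -m creep '[{"x":0,"y":0,"z":0,"rx":0,"ry":0,"rz":0,"grip":0},{"x":0,"y":0,"z":0,"rx":0,"ry":0,"rz":0,"grip":0},{"x":0,"y":0,"z":0,"rx":0,"ry":0,"rz":0,"grip":0},{"x":0,"y":0,"z":0,"rx":0,"ry":0,"rz":0,"grip":0},{"x":0,"y":0,"z":0,"rx":0,"ry":0,"rz":0,"grip":0},{"x":0,"y":0,"z":0,"rx":0,"ry":0,"rz":0,"grip":0},{"x":0,"y":0,"z":0,"rx":0,"ry":0,"rz":0,"grip":0},{"x":0,"y":0,"z":0,"rx":0,"ry":0,"rz":0,"grip":0},{"x":0,"y":0,"z":0,"rx":0,"ry":0,"rz":0,"grip":0},{"x":0,"y":0,"z":0,"rx":0,"ry":0,"rz":0,"grip":0}]'
```

```text
time: 4.52
eef_pos: [0.3933, 0.1896, 0.0305]
tcp_rot: [0.996, 0.089, 0.002, -0.0]
contact_force: [0.5, -0.2, -0.4]
opening: 0.605
finger_force: 0.0
time: 5.35
eef_pos: [0.3921, 0.1895, 0.0295]
tcp_rot: [0.996, 0.089, 0.0, -0.0]
contact_force: [-2.2, 0.1, 6.9]
opening: 0.192
finger_force: 97.9
```

```bash
python3 -m creep '[{"x":0,"y":0,"z":-15,"rx":0,"ry":0,"rz":0,"grip":0},{"x":0,"y":0,"z":-25,"rx":0,"ry":0,"rz":0,"grip":0},{"x":0,"y":0,"z":-25,"rx":0,"ry":0,"rz":0,"grip":0},{"x":0,"y":0,"z":-25,"rx":0,"ry":0,"rz":0,"grip":0},{"x":0,"y":0,"z":-16,"rx":0,"ry":0,"rz":0,"grip":0},{"x":0,"y":0,"z":0,"rx":0,"ry":0,"rz":0,"grip":0},{"x":0,"y":0,"z":0,"rx":0,"ry":0,"rz":0,"grip":0},{"x":10.8,"y":31.9,"z":0,"rx":0,"ry":0,"rz":0,"grip":0},{"x":10.8,"y":31.9,"z":0,"rx":0,"ry":0,"rz":0,"grip":0},{"x":10.8,"y":31.9,"z":0,"rx":0,"ry":0,"rz":0,"grip":0}]' 100
python3 -m creep '[{"x":10.8,"y":31.9,"z":0,"rx":0,"ry":0,"rz":0,"grip":0},{"x":10.8,"y":31.9,"z":0,"rx":0,"ry":0,"rz":0,"grip":0},{"x":10.8,"y":31.9,"z":0,"rx":0,"ry":0,"rz":0,"grip":0},{"x":10.8,"y":31.9,"z":0,"rx":0,"ry":0,"rz":0,"grip":0},{"x":10.8,"y":31.9,"z":0,"rx":0,"ry":0,"rz":0,"grip":0},{"x":0,"y":0,"z":0,"rx":0,"ry":0,"rz":-6.15,"grip":0},{"x":0,"y":0,"z":0,"rx":0,"ry":0,"rz":-6.15,"grip":0},{"x":0,"y":0,"z":0,"rx":0,"ry":0,"rz":0,"grip":0},{"x":0,"y":0,"z":0,"rx":0,"ry":0,"rz":0,"grip":0},{"x":0,"y":0,"z":0,"rx":0,"ry":0,"rz":0,"grip":0}]'
python3 - <<'E'
from h import *
from plant import ctrl,optics
d=optics.read_camera("wrist");np.savez("pics/w4.npz",**d);s=ctrl.get_state();print(s["eef_pos"],s["tcp_rot"],s["time"],s["contact_force"],s["wrist_torque"])
x,y=[int(v) for v in proj(d,np.array([.6238,-.0042,.14]),True)];print(x,y)
x0,y0=max(0,x-66),max(0,y-50);print(x0,y0)
cv2.imwrite("pics/w4.png",cv2.resize(d["color"][y0:y0+100,x0:x0+133],None,fx=6,fy=6,interpolation=cv2.INTER_CUBIC))
E
```

```text
time: 6.18
eef_pos: [0.4385, 0.1002, 0.1313]
tcp_rot: [0.996, 0.09, -0.003, -0.0]
contact_force: [0.8, 0.9, -4.0]
opening: 0.182
finger_force: 99.0
time: 7.02
eef_pos: [0.5207, -0.0459, 0.1324]
tcp_rot: [0.981, 0.195, -0.002, -0.001]
contact_force: [-0.2, -0.5, -5.0]
opening: 0.187
finger_force: 99.3
[ 0.521  -0.0458  0.133 ] [ 0.9808  0.1951 -0.0011 -0.0005] 7.0667 [-0.5841  0.7772 -3.9882] [ 0.0096  0.0696 -0.0421]
315 23
249 0
```

View pics/w4.png

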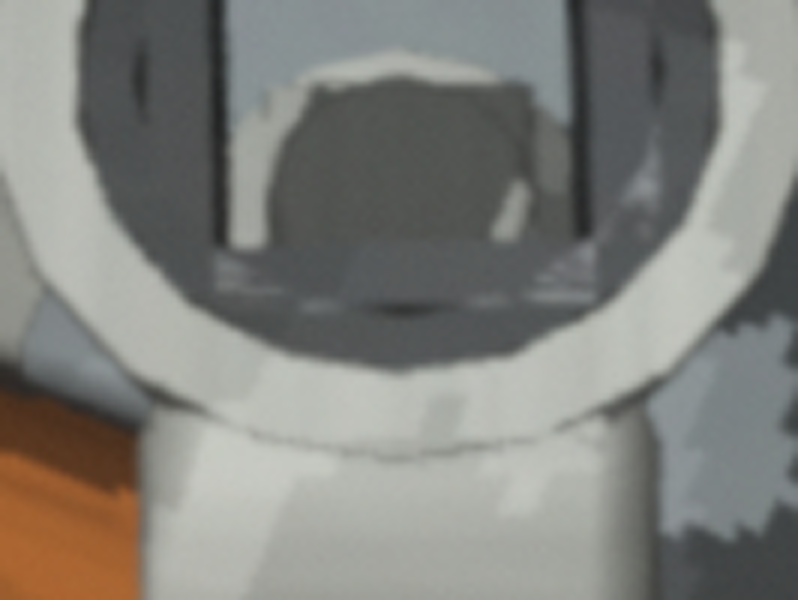

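Through the ring's hole (cols 228–575, centre 401) the bolt's top shows centred at col ~400. Its far edge is level at row ~80, so it is aligned in yaw and sideways. Next I'll check the fore-aft offset.

```bash
python3 - <<'E'
from h import *
d=dict(np.load("pics/w4.npz"));yaw=np.radians(22.5);u=np.array([np.cos(yaw),np.sin(yaw)]);w=np.array([u[1],-u[0]]);t=np.array([.521,-.0458])
f=lambda x,y,z:(lambda p:np.array([(p-t)@u,(p-t)@w])*1000)(onz(d,(249+(x+.5)/6-.5,(y+.5)/6-.5),z,True)[:2])
print("bolt far edge-10.2..11",f(420,82,.123)-[10.6,0],"bolt predicted",((np.array([.6238,-.0042])-t)@u*1000))
print("hole near edge bottom +11.8",f(400,243,.143)+[11.8,0],"left/right",f(228,150,.143),f(575,150,.143))
print("hole near edge top +11.8",f(400,300,.159)+[11.8,0],"ring outer near top +26.5",f(400,450,.159)+[26.5,0])
E
```

```text
bolt far edge-10.2..11 [109.9572   2.4452] bolt predicted 110.89444672854802
hole near edge bottom +11.8 [114.4604   0.875 ] left/right [109.7591 -11.0011] [109.74    12.9666]
hole near edge top +11.8 [107.5928   0.8994] ring outer near top +26.5 [112.8827   0.8925]
```

```bash
cat > ringfit.py <<'E'
from h import *
def edge(d,t,yaw,zt,c0,rng,sgn,offs=None):
    """radial strongest gradient edges about c0 (tool x,y mm) on plane zt; fit circle"""
    u=np.array([np.cos(yaw),np.sin(yaw)]);w=np.array([u[1],-u[0]])
    g=cv2.GaussianBlur(cv2.cvtColor(d["color"],cv2.COLOR_BGR2GRAY),(0,0),.7).astype(np.float32)
    P=[]
    for a in np.radians(np.arange(0,360,4)):
        rs=np.arange(rng[0],rng[1],.15);L=np.array([c0[0]+rs*np.cos(a),c0[1]+rs*np.sin(a)]).T/1000
        px=np.array([proj(d,np.array([*(t+l[0]*u+l[1]*w),zt]),True) for l in L]).astype(np.float32)
        if px.min()<2 or px[:,1].max()>395: continue
        v=cv2.remap(g,px[None,:,0],px[None,:,1],cv2.INTER_LINEAR)[0]
        dv=np.gradient(v)*sgn;i=dv.argmax()
        if dv[i]>2.5:P.append(L[i]*1000)
    P=np.array(P);k=np.ones(len(P),bool)
    for _ in range(6):
        A=np.c_[2*P[k],np.ones(k.sum())];s=np.linalg.lstsq(A,(P[k]**2).sum(1),rcond=None)[0]
        r=np.sqrt(s[2]+s[0]**2+s[1]**2);e=abs(np.linalg.norm(P-s[:2],axis=1)-r);k=e<max(.5,1.5*np.median(e))
    return s[:2],r,k.sum(),len(P)
E
python3 - <<'E'
from ringfit import *
for n,t,yaw,zt in [("w3",(.3915,.1901),10.2,.0555),("w4",(.521,-.0458),22.5,.159),("w4",(.521,-.0458),22.5,.157),("w4",(.521,-.0458),22.5,.161)]:
    d=dict(np.load(f"pics/{n}.npz"));a=(np.array(t),np.radians(yaw),zt)
    print(n,"inner",*edge(d,*a,(111,1),(15.5,23),1),"outer",*edge(d,*a,(111,1),(22.5,30),-1))
# bolt/washer circle in w2 from tcp (.5015,-.0026)
d=dict(np.load("pics/w2.npz"))
print("w2 washer",*edge(d,np.array([.5015,-.0026]),0,.105,(122,1.5),(16,21),-1),"top",*edge(d,np.array([.5015,-.0026]),0,.123,(122,1.5),(8,12),-1))
E
```

```text
w3 inner [112.4405   1.2709] 20.182509370962784 88 90 outer [112.3026   1.0978] 25.736150415863356 68 74
w4 inner [111.2042   0.8165] 19.79591182802294 51 51 outer [111.4858   0.8571] 25.18312555059332 41 45
w4 inner [111.8251   0.8455] 20.136941270081483 51 51 outer [112.0932   0.87  ] 25.627266665760338 41 46
w4 inner [110.5359   0.8387] 19.41962765300958 49 49 outer [110.848    0.8906] 24.745939731062627 40 44
w2 washer [122.1935   1.4267] 17.776297492620134 30 32 top [121.9785   1.2604] 10.022367254143116 55 58
```

```bash
python3 -m creep '[{"x":-1.3,"y":-0.2,"z":5,"rx":0,"ry":0,"rz":0,"grip":0},{"x":0,"y":0,"z":5,"rx":0,"ry":0,"rz":0,"grip":0},{"x":0,"y":0,"z":5,"rx":0,"ry":0,"rz":0,"grip":0},{"x":0,"y":0,"z":2,"rx":0,"ry":0,"rz":0,"grip":0},{"x":0,"y":0,"z":2,"rx":0,"ry":0,"rz":0,"grip":0},{"x":0,"y":0,"z":2,"rx":0,"ry":0,"rz":0,"grip":0},{"x":0,"y":0,"z":2,"rx":0,"ry":0,"rz":0,"grip":0},{"x":0,"y":0,"z":1,"rx":0,"ry":0,"rz":0,"grip":0},{"x":0,"y":0,"z":0,"rx":0,"ry":0,"rz":0,"grip":0},{"x":0,"y":0,"z":0,"rx":0,"ry":0,"rz":0,"grip":0}]'
python3 -c "
from h import *
from plant import ctrl
s=ctrl.get_state();print(s['eef_pos'],s['tcp_rot'],s['contact_force'],s['wrist_torque'])"
```

```text
time: 7.9
eef_pos: [0.5207, -0.0468, 0.1104]
tcp_rot: [0.981, 0.196, 0.0, 0.0]
contact_force: [-0.1, 0.1, -5.2]
opening: 0.187
finger_force: 99.3
[ 0.5207 -0.0468  0.1104] [0.9807 0.1956 0.0001 0.    ] [-0.0744  0.1092 -5.1937] [-0.0551  0.0277 -0.0179]
```

```bash
python3 -m creep '[{"x":0,"y":0,"z":1.5,"rx":0,"ry":0,"rz":0,"grip":0},{"x":0,"y":0,"z":1.5,"rx":0,"ry":0,"rz":0,"grip":0},{"x":0,"y":0,"z":1.5,"rx":0,"ry":0,"rz":0,"grip":0},{"x":0,"y":0,"z":1.5,"rx":0,"ry":0,"rz":0,"grip":0},{"x":0,"y":0,"z":1.5,"rx":0,"ry":0,"rz":0,"grip":0},{"x":0,"y":0,"z":1,"rx":0,"ry":0,"rz":0,"grip":0},{"x":0,"y":0,"z":0.5,"rx":0,"ry":0,"rz":0,"grip":0},{"x":0,"y":0,"z":0.5,"rx":0,"ry":0,"rz":0,"grip":0},{"x":0,"y":0,"z":0,"rx":0,"ry":0,"rz":0,"grip":0},{"x":0,"y":0,"z":0,"rx":0,"ry":0,"rz":0,"grip":0}]'
python3 -c "
from h import *
from plant import ctrl
s=ctrl.get_state();print(s['eef_pos'],s['tcp_rot'],s['contact_force'],s['wrist_torque'])"
```

```text
time: 8.73
eef_pos: [0.5207, -0.0468, 0.1008]
tcp_rot: [0.981, 0.196, -0.0, -0.0]
contact_force: [0.8, 0.4, -4.9]
opening: 0.181
finger_force: 99.3
[ 0.5207 -0.0468  0.1008] [ 0.9807  0.1957 -0.     -0.    ] [ 0.7695  0.4053 -4.9239] [-0.0084  0.0614  0.0058]
```

```bash
python3 -m creep '[{"x":0,"y":0,"z":1,"rx":0,"ry":0,"rz":0,"grip":0},{"x":0,"y":0,"z":1,"rx":0,"ry":0,"rz":0,"grip":0},{"x":0,"y":0,"z":1,"rx":0,"ry":0,"rz":0,"grip":0},{"x":0,"y":0,"z":1,"rx":0,"ry":0,"rz":0,"grip":0},{"x":0,"y":0,"z":0.5,"rx":0,"ry":0,"rz":0,"grip":0},{"x":0,"y":0,"z":0.5,"rx":0,"ry":0,"rz":0,"grip":0},{"x":0,"y":0,"z":0.5,"rx":0,"ry":0,"rz":0,"grip":0},{"x":0,"y":0,"z":0,"rx":0,"ry":0,"rz":0,"grip":0},{"x":0,"y":0,"z":0,"rx":0,"ry":0,"rz":0,"grip":0},{"x":0,"y":0,"z":0,"rx":0,"ry":0,"rz":0,"grip":0}]'
python3 -c "
from h import *
from plant import ctrl
s=ctrl.get_state();print(s['eef_pos'],s['tcp_rot'],s['contact_force'],s['wrist_torque'])"
```

```text
time: 9.57
eef_pos: [0.5207, -0.0468, 0.0954]
tcp_rot: [0.981, 0.196, 0.0, -0.0]
contact_force: [0.5, 0.4, -5.8]
opening: 0.187
finger_force: 99.3
[ 0.5207 -0.0468  0.0954] [ 0.9807  0.1957  0.     -0.    ] [ 0.52    0.4003 -5.836 ] [0.0039 0.0931 0.0418]
```

```bash
python3 -m creep '[{"x":0,"y":0,"z":0.5,"rx":0,"ry":0,"rz":0,"grip":0},{"x":0,"y":0,"z":0.5,"rx":0,"ry":0,"rz":0,"grip":0},{"x":0,"y":0,"z":0.5,"rx":0,"ry":0,"rz":0,"grip":0},{"x":0,"y":0,"z":0.5,"rx":0,"ry":0,"rz":0,"grip":0},{"x":0,"y":0,"z":0,"rx":0,"ry":0,"rz":0,"grip":0},{"x":0,"y":0,"z":0,"rx":0,"ry":0,"rz":0,"grip":0},{"x":0,"y":0,"z":0,"rx":0,"ry":0,"rz":0,"grip":0},{"x":0,"y":0,"z":0,"rx":0,"ry":0,"rz":0,"grip":0},{"x":0,"y":0,"z":0,"rx":0,"ry":0,"rz":0,"grip":0},{"x":0,"y":0,"z":0,"rx":0,"ry":0,"rz":0,"grip":0}]'
python3 -c "
from h import *
from plant import ctrl
s=ctrl.get_state();print(s['eef_pos'],s['tcp_rot'],s['contact_force'],s['wrist_torque'])"
```

```text
time: 10.4
eef_pos: [0.5209, -0.0468, 0.0935]
tcp_rot: [0.981, 0.196, 0.0, 0.0]
contact_force: [-0.7, 0.1, -1.3]
opening: 0.187
finger_force: 99.6
[ 0.5209 -0.0468  0.0935] [0.9807 0.1956 0.0003 0.0001] [-0.7472  0.0834 -1.3201] [ 0.1271 -0.1323  0.0718]
```

```bash
cat > st.py <<'E'
from h import *
from plant import ctrl
s=ctrl.get_state();R=Ro.from_quat(s["tcp_rot"]).as_matrix();b=np.array([.6235,-.004]);r=s["eef_pos"][:2]-b;F=s["contact_force"]
yaw=np.degrees(np.arctan2(R[1,0],R[0,0]));p=np.degrees(np.arctan2(-r[1],-r[0]))
print(f't {s["time"]:.2f} yaw {yaw:.2f} armangle {p:.2f} R {np.linalg.norm(r)*1000:.1f} z {s["eef_pos"][2]:.4f} F {F.round(1)} M {s["wrist_torque"].round(2)} T {r[0]*F[1]-r[1]*F[0]+s["wrist_torque"][2]:.2f} push*0.11 {0.11*(F@[-np.sin(np.radians(yaw)),np.cos(np.radians(yaw)),0])*-1:.2f} q6 {s["qpos"][5]:.2f} grip {s["finger_force"]:.0f}')
E
python3 st.py
python3 -m creep '[{"x":0.15,"y":-5.8,"z":0,"rx":0,"ry":0,"rz":3,"grip":0},{"x":0.6,"y":-11.65,"z":0,"rx":0,"ry":0,"rz":6,"grip":0},{"x":0.6,"y":-11.65,"z":0,"rx":0,"ry":0,"rz":6,"grip":0},{"x":0.6,"y":-11.65,"z":0,"rx":0,"ry":0,"rz":6,"grip":0},{"x":0,"y":0,"z":0,"rx":0,"ry":0,"rz":0,"grip":0},{"x":0,"y":0,"z":0,"rx":0,"ry":0,"rz":0,"grip":0},{"x":0,"y":0,"z":0,"rx":0,"ry":0,"rz":0,"grip":0},{"x":0,"y":0,"z":0,"rx":0,"ry":0,"rz":0,"grip":0},{"x":0,"y":0,"z":0,"rx":0,"ry":0,"rz":0,"grip":0},{"x":0,"y":0,"z":0,"rx":0,"ry":0,"rz":0,"grip":0}]' 110
python3 st.py
```

```text
t 10.40 yaw 22.56 armangle 22.65 R 111.2 z 0.0935 F [-0.7  0.1 -1.3] M [ 0.13 -0.13  0.07] T 0.03 push*0.11 -0.04 q6 0.89 grip 100
time: 11.23
eef_pos: [0.5118, -0.0072, 0.0931]
tcp_rot: [1.0, 0.014, -0.001, -0.0]
contact_force: [-4.6, 1.5, -0.9]
opening: 0.19
finger_force: 108.7
t 11.23 yaw 1.60 armangle 1.65 R 111.8 z 0.0931 F [-4.6  1.5 -0.9] M [0.21 0.32 0.22] T 0.04 push*0.11 -0.18 q6 1.33 grip 109
```

```bash
python3 -m creep '[{"x":0.6,"y":-11.65,"z":0,"rx":0,"ry":0,"rz":6,"grip":0},{"x":0.6,"y":-11.65,"z":0,"rx":0,"ry":0,"rz":6,"grip":0},{"x":0.6,"y":-11.65,"z":0,"rx":0,"ry":0,"rz":6,"grip":0},{"x":0.6,"y":-11.65,"z":0,"rx":0,"ry":0,"rz":6,"grip":0},{"x":0.6,"y":-11.65,"z":0,"rx":0,"ry":0,"rz":6,"grip":0},{"x":0.6,"y":-11.65,"z":0,"rx":0,"ry":0,"rz":6,"grip":0},{"x":0.6,"y":-11.65,"z":0,"rx":0,"ry":0,"rz":6,"grip":0},{"x":0.15,"y":-5.8,"z":0,"rx":0,"ry":0,"rz":3,"grip":0},{"x":0.15,"y":-5.8,"z":0,"rx":0,"ry":0,"rz":3,"grip":0},{"x":0.15,"y":-5.8,"z":0,"rx":0,"ry":0,"rz":3,"grip":0}]'
python3 st.py
python3 - <<'E'
from h import *
from plant import ctrl,optics
d=optics.read_camera("wrist");np.savez("pics/w5.npz",**d)
cv2.imwrite("pics/w5.png",d["color"])
E
python3 st.py
```

```text
time: 12.07
eef_pos: [0.5506, 0.0812, 0.093]
tcp_rot: [0.908, -0.419, -0.001, 0.0]
contact_force: [-4.4, 2.6, -0.0]
opening: 0.182
finger_force: 108.7
t 12.07 yaw -49.54 armangle -49.45 R 112.1 z 0.0930 F [-4.4  2.6 -0. ] M [0.08 0.33 0.15] T 0.33 push*0.11 0.18 q6 2.40 grip 109
t 12.12 yaw -49.68 armangle -49.85 R 112.1 z 0.0932 F [-4.7  3.1 -1.7] M [-0.02  0.52 -0.1 ] T 0.08 push*0.11 0.17 q6 2.40 grip 109
```

```bash
python3 -m creep '[{"x":0.6,"y":11.65,"z":0,"rx":0,"ry":0,"rz":-6,"grip":0},{"x":0.6,"y":11.65,"z":0,"rx":0,"ry":0,"rz":-6,"grip":0},{"x":0.6,"y":11.65,"z":0,"rx":0,"ry":0,"rz":-6,"grip":0},{"x":0.6,"y":11.65,"z":0,"rx":0,"ry":0,"rz":-6,"grip":0},{"x":0.6,"y":11.65,"z":0,"rx":0,"ry":0,"rz":-6,"grip":0},{"x":0.6,"y":11.65,"z":0,"rx":0,"ry":0,"rz":-6,"grip":0},{"x":0.6,"y":11.65,"z":0,"rx":0,"ry":0,"rz":-6,"grip":0},{"x":0.6,"y":11.65,"z":0,"rx":0,"ry":0,"rz":-6,"grip":0},{"x":0.6,"y":11.65,"z":0,"rx":0,"ry":0,"rz":-6,"grip":0},{"x":0.6,"y":11.65,"z":0,"rx":0,"ry":0,"rz":-6,"grip":0}]'
python3 st.py
python3 -m creep '[{"x":0.6,"y":11.65,"z":0,"rx":0,"ry":0,"rz":-6,"grip":0},{"x":0.6,"y":11.65,"z":0,"rx":0,"ry":0,"rz":-6,"grip":0},{"x":0.6,"y":11.65,"z":0,"rx":0,"ry":0,"rz":-6,"grip":0},{"x":0.6,"y":11.65,"z":0,"rx":0,"ry":0,"rz":-6,"grip":0},{"x":0.6,"y":11.65,"z":0,"rx":0,"ry":0,"rz":-6,"grip":0},{"x":0.6,"y":11.65,"z":0,"rx":0,"ry":0,"rz":-6,"grip":0},{"x":0,"y":0,"z":0,"rx":0,"ry":0,"rz":0,"grip":0},{"x":0,"y":0,"z":0,"rx":0,"ry":0,"rz":0,"grip":0},{"x":0,"y":0,"z":0,"rx":0,"ry":0,"rz":0,"grip":0},{"x":0,"y":0,"z":0,"rx":0,"ry":0,"rz":0,"grip":0}]'
python3 st.py
```

```text
time: 12.95
eef_pos: [0.5137, -0.025, 0.0933]
tcp_rot: [0.995, 0.095, 0.0, -0.0]
contact_force: [-1.3, 2.1, -0.9]
opening: 0.187
finger_force: 108.5
t 12.95 yaw 10.90 armangle 10.84 R 111.8 z 0.0933 F [-1.3  2.1 -0.9] M [ 0.46 -0.1   0.11] T -0.15 push*0.11 -0.26 q6 1.13 grip 109
time: 13.78
eef_pos: [0.5467, -0.0849, 0.0935]
tcp_rot: [0.919, 0.395, 0.0, 0.0]
contact_force: [-0.9, 1.7, -1.8]
opening: 0.185
finger_force: 108.5
t 13.78 yaw 46.48 armangle 46.47 R 111.6 z 0.0935 F [-0.9  1.7 -1.8] M [ 0.36 -0.06  0.03] T -0.18 push*0.11 -0.20 q6 0.42 grip 109
```

```bash
cat >> st.py <<'E'
import sys
T=r[0]*F[1]-r[1]*F[0]+s["wrist_torque"][2]
if len(sys.argv)>1 and T>float(sys.argv[1]): print("STOP");sys.exit(1)
E
python3 -m creep '[{"x":0.6,"y":-11.7,"z":0,"rx":0,"ry":0,"rz":6,"grip":0},{"x":0.6,"y":-11.7,"z":0,"rx":0,"ry":0,"rz":6,"grip":0},{"x":0.6,"y":-11.7,"z":0,"rx":0,"ry":0,"rz":6,"grip":0},{"x":0.6,"y":-11.7,"z":0,"rx":0,"ry":0,"rz":6,"grip":0},{"x":0.6,"y":-11.7,"z":0,"rx":0,"ry":0,"rz":6,"grip":0},{"x":0.6,"y":-11.7,"z":0,"rx":0,"ry":0,"rz":6,"grip":0},{"x":0.15,"y":-5.85,"z":0,"rx":0,"ry":0,"rz":3,"grip":0},{"x":0,"y":-1.95,"z":0,"rx":0,"ry":0,"rz":1,"grip":0},{"x":0,"y":-1.95,"z":0,"rx":0,"ry":0,"rz":1,"grip":0},{"x":0,"y":-0.4,"z":0,"rx":0,"ry":0,"rz":0.2,"grip":0}]' | head -1
python3 st.py 0.6 && 
python3 -m creep '[{"x":0,"y":-0.4,"z":0,"rx":0,"ry":0,"rz":0.2,"grip":0},{"x":0,"y":-0.4,"z":0,"rx":0,"ry":0,"rz":0.2,"grip":0},{"x":0,"y":-0.4,"z":0,"rx":0,"ry":0,"rz":0.2,"grip":0},{"x":0,"y":-0.4,"z":0,"rx":0,"ry":0,"rz":0.2,"grip":0},{"x":0,"y":-0.4,"z":0,"rx":0,"ry":0,"rz":0.2,"grip":0},{"x":0,"y":-0.4,"z":0,"rx":0,"ry":0,"rz":0.2,"grip":0},{"x":0,"y":-0.4,"z":0,"rx":0,"ry":0,"rz":0.2,"grip":0},{"x":0,"y":-0.4,"z":0,"rx":0,"ry":0,"rz":0.2,"grip":0},{"x":0,"y":-0.4,"z":0,"rx":0,"ry":0,"rz":0.2,"grip":0},{"x":0,"y":-0.4,"z":0,"rx":0,"ry":0,"rz":0.2,"grip":0}]' | head -1 && python3 st.py 0.6
```

```text
time: 14.62
t 14.62 yaw 5.38 armangle 5.38 R 111.8 z 0.0936 F [-0.7 -0.5 -1.5] M [-0.17 -0.05  0.19] T 0.24 push*0.11 0.04 q6 1.25 grip 108
time: 15.45
t 15.45 yaw 3.34 armangle 3.26 R 111.9 z 0.0934 F [-1.2 -1.6 -0.7] M [-0.28 -0.05  0.04] T 0.21 push*0.11 0.17 q6 1.29 grip 109
```

```bash
python3 -m creep '[{"x":0,"y":-0.4,"z":0,"rx":0,"ry":0,"rz":0.2,"grip":0},{"x":0,"y":-0.4,"z":0,"rx":0,"ry":0,"rz":0.2,"grip":0},{"x":0,"y":-0.4,"z":0,"rx":0,"ry":0,"rz":0.2,"grip":0},{"x":0,"y":-0.4,"z":0,"rx":0,"ry":0,"rz":0.2,"grip":0},{"x":0,"y":-0.4,"z":0,"rx":0,"ry":0,"rz":0.2,"grip":0},{"x":0,"y":-0.4,"z":0,"rx":0,"ry":0,"rz":0.2,"grip":0},{"x":0,"y":-0.4,"z":0,"rx":0,"ry":0,"rz":0.2,"grip":0},{"x":0,"y":-0.4,"z":0,"rx":0,"ry":0,"rz":0.2,"grip":0},{"x":0,"y":-0.4,"z":0,"rx":0,"ry":0,"rz":0.2,"grip":0},{"x":0,"y":-0.4,"z":0,"rx":0,"ry":0,"rz":0.2,"grip":0}]' | head -1 && python3 st.py 0.6 && 
python3 -m creep '[{"x":0,"y":-0.4,"z":0,"rx":0,"ry":0,"rz":0.2,"grip":0},{"x":0,"y":-0.4,"z":0,"rx":0,"ry":0,"rz":0.2,"grip":0},{"x":0,"y":-0.4,"z":0,"rx":0,"ry":0,"rz":0.2,"grip":0},{"x":0,"y":-0.4,"z":0,"rx":0,"ry":0,"rz":0.2,"grip":0},{"x":0,"y":-0.4,"z":0,"rx":0,"ry":0,"rz":0.2,"grip":0},{"x":0,"y":-0.4,"z":0,"rx":0,"ry":0,"rz":0.2,"grip":0},{"x":0,"y":-0.4,"z":0,"rx":0,"ry":0,"rz":0.2,"grip":0},{"x":0,"y":-0.4,"z":0,"rx":0,"ry":0,"rz":0.2,"grip":0},{"x":0,"y":-0.4,"z":0,"rx":0,"ry":0,"rz":0.2,"grip":0},{"x":0,"y":-0.4,"z":0,"rx":0,"ry":0,"rz":0.2,"grip":0}]' | head -1 && python3 st.py 0.6 && 
python3 -m creep '[{"x":0,"y":-0.4,"z":0,"rx":0,"ry":0,"rz":0.2,"grip":0},{"x":0,"y":-0.4,"z":0,"rx":0,"ry":0,"rz":0.2,"grip":0},{"x":0,"y":-0.4,"z":0,"rx":0,"ry":0,"rz":0.2,"grip":0},{"x":0,"y":-0.4,"z":0,"rx":0,"ry":0,"rz":0.2,"grip":0},{"x":0,"y":-0.4,"z":0,"rx":0,"ry":0,"rz":0.2,"grip":0},{"x":0,"y":-0.4,"z":0,"rx":0,"ry":0,"rz":0.2,"grip":0},{"x":0,"y":-0.4,"z":0,"rx":0,"ry":0,"rz":0.2,"grip":0},{"x":0,"y":-0.4,"z":0,"rx":0,"ry":0,"rz":0.2,"grip":0},{"x":0,"y":-0.4,"z":0,"rx":0,"ry":0,"rz":0.2,"grip":0},{"x":0,"y":-0.4,"z":0,"rx":0,"ry":0,"rz":0.2,"grip":0}]' | head -1 && python3 st.py 0.6 && 
python3 -m creep '[{"x":0,"y":-0.4,"z":0,"rx":0,"ry":0,"rz":0.2,"grip":0},{"x":0,"y":-0.4,"z":0,"rx":0,"ry":0,"rz":0.2,"grip":0},{"x":0,"y":-0.4,"z":0,"rx":0,"ry":0,"rz":0.2,"grip":0},{"x":0,"y":-0.4,"z":0,"rx":0,"ry":0,"rz":0.2,"grip":0},{"x":0,"y":-0.4,"z":0,"rx":0,"ry":0,"rz":0.2,"grip":0},{"x":0,"y":-0.4,"z":0,"rx":0,"ry":0,"rz":0.2,"grip":0},{"x":0,"y":-0.4,"z":0,"rx":0,"ry":0,"rz":0.2,"grip":0},{"x":0,"y":-0.4,"z":0,"rx":0,"ry":0,"rz":0.2,"grip":0},{"x":0,"y":-0.4,"z":0,"rx":0,"ry":0,"rz":0.2,"grip":0},{"x":0,"y":-0.4,"z":0,"rx":0,"ry":0,"rz":0.2,"grip":0}]' | head -1 && python3 st.py 0.6 && 
python3 -m creep '[{"x":0,"y":-0.4,"z":0,"rx":0,"ry":0,"rz":0.2,"grip":0},{"x":0,"y":-0.4,"z":0,"rx":0,"ry":0,"rz":0.2,"grip":0},{"x":0,"y":-0.4,"z":0,"rx":0,"ry":0,"rz":0.2,"grip":0},{"x":0,"y":-0.4,"z":0,"rx":0,"ry":0,"rz":0.2,"grip":0},{"x":0,"y":-0.4,"z":0,"rx":0,"ry":0,"rz":0.2,"grip":0},{"x":0,"y":-0.4,"z":0,"rx":0,"ry":0,"rz":0.2,"grip":0},{"x":0,"y":-0.4,"z":0,"rx":0,"ry":0,"rz":0.2,"grip":0},{"x":0,"y":-0.4,"z":0,"rx":0,"ry":0,"rz":0.2,"grip":0},{"x":0,"y":-0.4,"z":0,"rx":0,"ry":0,"rz":0.2,"grip":0},{"x":0,"y":-0.4,"z":0,"rx":0,"ry":0,"rz":0.2,"grip":0}]' | head -1 && python3 st.py 0.6
```

```text
time: 16.28
t 16.28 yaw 1.34 armangle 1.16 R 111.9 z 0.0934 F [-1.1 -3.  -0.7] M [-0.42 -0.06  0.02] T 0.35 push*0.11 0.33 q6 1.34 grip 109
time: 17.12
t 17.12 yaw -0.65 armangle -0.89 R 111.9 z 0.0934 F [-0.8 -3.5 -0.5] M [-0.48 -0.17 -0.04] T 0.35 push*0.11 0.38 q6 1.38 grip 109
time: 17.95
t 17.95 yaw -2.65 armangle -2.94 R 111.9 z 0.0934 F [-0.2 -4.1 -1.9] M [-0.55 -0.21 -0.09] T 0.38 push*0.11 0.45 q6 1.42 grip 109
time: 18.78
t 18.78 yaw -4.66 armangle -4.98 R 112.0 z 0.0934 F [-0.4 -4.  -0.6] M [-0.58 -0.24 -0.1 ] T 0.35 push*0.11 0.44 q6 1.46 grip 109
time: 19.62
t 19.62 yaw -6.66 armangle -7.03 R 112.0 z 0.0934 F [ 0.4 -3.8 -0.7] M [-0.68 -0.27 -0.1 ] T 0.32 push*0.11 0.41 q6 1.51 grip 109
```

```bash
python3 -m creep '[{"x":0,"y":-0.38,"z":0,"rx":0,"ry":0,"rz":0.2,"grip":0},{"x":0,"y":-0.38,"z":0,"rx":0,"ry":0,"rz":0.2,"grip":0},{"x":0,"y":-0.38,"z":0,"rx":0,"ry":0,"rz":0.2,"grip":0},{"x":0,"y":-0.38,"z":0,"rx":0,"ry":0,"rz":0.2,"grip":0},{"x":0,"y":-0.38,"z":0,"rx":0,"ry":0,"rz":0.2,"grip":0},{"x":0,"y":-0.38,"z":0,"rx":0,"ry":0,"rz":0.2,"grip":0},{"x":0,"y":-0.38,"z":0,"rx":0,"ry":0,"rz":0.2,"grip":0},{"x":0,"y":-0.38,"z":0,"rx":0,"ry":0,"rz":0.2,"grip":0},{"x":0,"y":-0.38,"z":0,"rx":0,"ry":0,"rz":0.2,"grip":0},{"x":0,"y":-0.38,"z":0,"rx":0,"ry":0,"rz":0.2,"grip":0}]' | head -1 && python3 st.py 0.6 && 
python3 -m creep '[{"x":0,"y":-0.38,"z":0,"rx":0,"ry":0,"rz":0.2,"grip":0},{"x":0,"y":-0.38,"z":0,"rx":0,"ry":0,"rz":0.2,"grip":0},{"x":0,"y":-0.38,"z":0,"rx":0,"ry":0,"rz":0.2,"grip":0},{"x":0,"y":-0.38,"z":0,"rx":0,"ry":0,"rz":0.2,"grip":0},{"x":0,"y":-0.38,"z":0,"rx":0,"ry":0,"rz":0.2,"grip":0},{"x":0,"y":-0.38,"z":0,"rx":0,"ry":0,"rz":0.2,"grip":0},{"x":0,"y":-0.38,"z":0,"rx":0,"ry":0,"rz":0.2,"grip":0},{"x":0,"y":-0.38,"z":0,"rx":0,"ry":0,"rz":0.2,"grip":0},{"x":0,"y":-0.38,"z":0,"rx":0,"ry":0,"rz":0.2,"grip":0},{"x":0,"y":-0.38,"z":0,"rx":0,"ry":0,"rz":0.2,"grip":0}]' | head -1 && python3 st.py 0.6 && 
python3 -m creep '[{"x":0,"y":-0.39,"z":0,"rx":0,"ry":0,"rz":0.2,"grip":0},{"x":0,"y":-0.39,"z":0,"rx":0,"ry":0,"rz":0.2,"grip":0},{"x":0,"y":-0.39,"z":0,"rx":0,"ry":0,"rz":0.2,"grip":0},{"x":0,"y":-0.39,"z":0,"rx":0,"ry":0,"rz":0.2,"grip":0},{"x":0,"y":-0.39,"z":0,"rx":0,"ry":0,"rz":0.2,"grip":0},{"x":0,"y":-0.39,"z":0,"rx":0,"ry":0,"rz":0.2,"grip":0},{"x":0,"y":-0.39,"z":0,"rx":0,"ry":0,"rz":0.2,"grip":0},{"x":0,"y":-0.39,"z":0,"rx":0,"ry":0,"rz":0.2,"grip":0},{"x":0,"y":-0.39,"z":0,"rx":0,"ry":0,"rz":0.2,"grip":0},{"x":0,"y":-0.39,"z":0,"rx":0,"ry":0,"rz":0.2,"grip":0}]' | head -1 && python3 st.py 0.6 && 
python3 -m creep '[{"x":0,"y":-0.39,"z":0,"rx":0,"ry":0,"rz":0.2,"grip":0},{"x":0,"y":-0.39,"z":0,"rx":0,"ry":0,"rz":0.2,"grip":0},{"x":0,"y":-0.39,"z":0,"rx":0,"ry":0,"rz":0.2,"grip":0},{"x":0,"y":-0.39,"z":0,"rx":0,"ry":0,"rz":0.2,"grip":0},{"x":0,"y":-0.39,"z":0,"rx":0,"ry":0,"rz":0.2,"grip":0},{"x":0,"y":-0.39,"z":0,"rx":0,"ry":0,"rz":0.2,"grip":0},{"x":0,"y":-0.39,"z":0,"rx":0,"ry":0,"rz":0.2,"grip":0},{"x":0,"y":-0.39,"z":0,"rx":0,"ry":0,"rz":0.2,"grip":0},{"x":0,"y":-0.39,"z":0,"rx":0,"ry":0,"rz":0.2,"grip":0},{"x":0,"y":-0.39,"z":0,"rx":0,"ry":0,"rz":0.2,"grip":0}]' | head -1 && python3 st.py 0.6 && 
python3 -m creep '[{"x":0,"y":-0.39,"z":0,"rx":0,"ry":0,"rz":0.2,"grip":0},{"x":0,"y":-0.39,"z":0,"rx":0,"ry":0,"rz":0.2,"grip":0},{"x":0,"y":-0.39,"z":0,"rx":0,"ry":0,"rz":0.2,"grip":0},{"x":0,"y":-0.39,"z":0,"rx":0,"ry":0,"rz":0.2,"grip":0},{"x":0,"y":-0.39,"z":0,"rx":0,"ry":0,"rz":0.2,"grip":0},{"x":0,"y":-0.39,"z":0,"rx":0,"ry":0,"rz":0.2,"grip":0},{"x":0,"y":-0.39,"z":0,"rx":0,"ry":0,"rz":0.2,"grip":0},{"x":0,"y":-0.39,"z":0,"rx":0,"ry":0,"rz":0.2,"grip":0},{"x":0,"y":-0.39,"z":0,"rx":0,"ry":0,"rz":0.2,"grip":0},{"x":0,"y":-0.39,"z":0,"rx":0,"ry":0,"rz":0.2,"grip":0}]' | head -1 && python3 st.py 0.6 &&
python3 -m creep '[{"x":0,"y":-0.39,"z":0,"rx":0,"ry":0,"rz":0.2,"grip":0},{"x":0,"y":-0.39,"z":0,"rx":0,"ry":0,"rz":0.2,"grip":0},{"x":0,"y":-0.39,"z":0,"rx":0,"ry":0,"rz":0.2,"grip":0},{"x":0,"y":-0.39,"z":0,"rx":0,"ry":0,"rz":0.2,"grip":0},{"x":0,"y":-0.39,"z":0,"rx":0,"ry":0,"rz":0.2,"grip":0},{"x":0,"y":-0.39,"z":0,"rx":0,"ry":0,"rz":0.2,"grip":0},{"x":0,"y":-0.39,"z":0,"rx":0,"ry":0,"rz":0.2,"grip":0},{"x":0,"y":-0.39,"z":0,"rx":0,"ry":0,"rz":0.2,"grip":0},{"x":0,"y":-0.39,"z":0,"rx":0,"ry":0,"rz":0.2,"grip":0},{"x":0,"y":-0.39,"z":0,"rx":0,"ry":0,"rz":0.2,"grip":0}]' | head -1 && python3 st.py 0.6
```

```text
time: 20.45
t 20.45 yaw -8.64 armangle -9.01 R 112.0 z 0.0934 F [ 0.5 -3.9 -1. ] M [-0.58 -0.35 -0.12] T 0.30 push*0.11 0.42 q6 1.55 grip 109
time: 21.28
t 21.28 yaw -10.65 armangle -10.96 R 112.1 z 0.0934 F [ 1.9 -3.1 -1.7] M [-0.56 -0.37  0.02] T 0.32 push*0.11 0.30 q6 1.59 grip 109
time: 22.12
t 22.12 yaw -12.65 armangle -12.92 R 112.1 z 0.0933 F [ 1.5 -3.3 -0.9] M [-0.52 -0.46  0.02] T 0.34 push*0.11 0.32 q6 1.64 grip 109
time: 22.95
t 22.95 yaw -14.65 armangle -14.91 R 112.1 z 0.0934 F [ 1.8 -2.2 -1.7] M [-0.59 -0.52  0.02] T 0.21 push*0.11 0.19 q6 1.68 grip 109
time: 23.78
t 23.78 yaw -16.63 armangle -16.74 R 112.2 z 0.0933 F [ 1.4 -5.4 -1.4] M [-0.89 -0.47  0.06] T 0.59 push*0.11 0.53 q6 1.72 grip 109
time: 24.62
t 24.62 yaw -18.59 armangle -18.54 R 112.2 z 0.0933 F [ 1.5 -6.2 -0.6] M [-1.03 -0.48  0.19] T 0.79 push*0.11 0.59 q6 1.76 grip 109
STOP
```

```bash
python3 -m creep '[{"x":0,"y":-0.2,"z":0,"rx":0,"ry":0,"rz":0.1,"grip":0},{"x":0,"y":-0.2,"z":0,"rx":0,"ry":0,"rz":0.1,"grip":0},{"x":0,"y":-0.2,"z":0,"rx":0,"ry":0,"rz":0.1,"grip":0},{"x":0,"y":-0.2,"z":0,"rx":0,"ry":0,"rz":0.1,"grip":0},{"x":0,"y":-0.2,"z":0,"rx":0,"ry":0,"rz":0.1,"grip":0},{"x":0,"y":-0.2,"z":0,"rx":0,"ry":0,"rz":0.1,"grip":0},{"x":0,"y":-0.2,"z":0,"rx":0,"ry":0,"rz":0.1,"grip":0},{"x":0,"y":-0.2,"z":0,"rx":0,"ry":0,"rz":0.1,"grip":0},{"x":0,"y":-0.2,"z":0,"rx":0,"ry":0,"rz":0.1,"grip":0},{"x":0,"y":-0.2,"z":0,"rx":0,"ry":0,"rz":0.1,"grip":0}]' | head -1 && python3 st.py 1.05 && 
python3 -m creep '[{"x":0,"y":-0.2,"z":0,"rx":0,"ry":0,"rz":0.1,"grip":0},{"x":0,"y":-0.2,"z":0,"rx":0,"ry":0,"rz":0.1,"grip":0},{"x":0,"y":-0.2,"z":0,"rx":0,"ry":0,"rz":0.1,"grip":0},{"x":0,"y":-0.2,"z":0,"rx":0,"ry":0,"rz":0.1,"grip":0},{"x":0,"y":-0.2,"z":0,"rx":0,"ry":0,"rz":0.1,"grip":0},{"x":0,"y":-0.2,"z":0,"rx":0,"ry":0,"rz":0.1,"grip":0},{"x":0,"y":-0.2,"z":0,"rx":0,"ry":0,"rz":0.1,"grip":0},{"x":0,"y":-0.2,"z":0,"rx":0,"ry":0,"rz":0.1,"grip":0},{"x":0,"y":-0.2,"z":0,"rx":0,"ry":0,"rz":0.1,"grip":0},{"x":0,"y":-0.2,"z":0,"rx":0,"ry":0,"rz":0.1,"grip":0}]' | head -1 && python3 st.py 1.05
```

```text
time: 25.45
t 25.45 yaw -19.57 armangle -19.48 R 112.1 z 0.0933 F [ 1.8 -7.4 -1. ] M [-1.09 -0.38  0.21] T 0.92 push*0.11 0.70 q6 1.78 grip 109
time: 26.28
t 26.28 yaw -20.54 armangle -20.38 R 112.2 z 0.0933 F [ 0.5 -7.4 -0.2] M [-1.23 -0.41  0.28] T 1.03 push*0.11 0.74 q6 1.80 grip 109
```

```bash
python3 -m creep '[{"x":0,"y":-0.2,"z":0,"rx":0,"ry":0,"rz":0.1,"grip":0},{"x":0,"y":-0.2,"z":0,"rx":0,"ry":0,"rz":0.1,"grip":0},{"x":0,"y":-0.2,"z":0,"rx":0,"ry":0,"rz":0.1,"grip":0},{"x":0,"y":-0.2,"z":0,"rx":0,"ry":0,"rz":0.1,"grip":0},{"x":0,"y":-0.2,"z":0,"rx":0,"ry":0,"rz":0.1,"grip":0},{"x":0,"y":-0.2,"z":0,"rx":0,"ry":0,"rz":0.1,"grip":0},{"x":0,"y":-0.2,"z":0,"rx":0,"ry":0,"rz":0.1,"grip":0},{"x":0,"y":-0.2,"z":0,"rx":0,"ry":0,"rz":0.1,"grip":0},{"x":0,"y":-0.2,"z":0,"rx":0,"ry":0,"rz":0.1,"grip":0},{"x":0,"y":-0.2,"z":0,"rx":0,"ry":0,"rz":0.1,"grip":0}]' | head -1 && python3 st.py 1.2 && 
python3 -m creep '[{"x":0,"y":-0.2,"z":0,"rx":0,"ry":0,"rz":0.1,"grip":0},{"x":0,"y":-0.2,"z":0,"rx":0,"ry":0,"rz":0.1,"grip":0},{"x":0,"y":-0.2,"z":0,"rx":0,"ry":0,"rz":0.1,"grip":0},{"x":0,"y":-0.2,"z":0,"rx":0,"ry":0,"rz":0.1,"grip":0},{"x":0,"y":-0.2,"z":0,"rx":0,"ry":0,"rz":0.1,"grip":0},{"x":0,"y":-0.2,"z":0,"rx":0,"ry":0,"rz":0.1,"grip":0},{"x":0,"y":-0.2,"z":0,"rx":0,"ry":0,"rz":0.1,"grip":0},{"x":0,"y":-0.2,"z":0,"rx":0,"ry":0,"rz":0.1,"grip":0},{"x":0,"y":-0.2,"z":0,"rx":0,"ry":0,"rz":0.1,"grip":0},{"x":0,"y":-0.2,"z":0,"rx":0,"ry":0,"rz":0.1,"grip":0}]' | head -1 && python3 st.py 1.2
```

```text
time: 27.12
t 27.12 yaw -21.52 armangle -21.32 R 112.2 z 0.0933 F [ 0.3 -8.5 -1.2] M [-1.3  -0.38  0.27] T 1.15 push*0.11 0.86 q6 1.83 grip 109
time: 27.95
t 27.95 yaw -22.51 armangle -22.21 R 112.2 z 0.0932 F [-0.5 -8.1 -0.8] M [-1.41 -0.33  0.32] T 1.19 push*0.11 0.84 q6 1.85 grip 109
```

```bash
python3 -m creep '[{"x":0,"y":-0.2,"z":0,"rx":0,"ry":0,"rz":0.1,"grip":0},{"x":0,"y":-0.2,"z":0,"rx":0,"ry":0,"rz":0.1,"grip":0},{"x":0,"y":-0.2,"z":0,"rx":0,"ry":0,"rz":0.1,"grip":0},{"x":0,"y":-0.2,"z":0,"rx":0,"ry":0,"rz":0.1,"grip":0},{"x":0,"y":-0.2,"z":0,"rx":0,"ry":0,"rz":0.1,"grip":0},{"x":0,"y":-0.2,"z":0,"rx":0,"ry":0,"rz":0.1,"grip":0},{"x":0,"y":-0.2,"z":0,"rx":0,"ry":0,"rz":0.1,"grip":0},{"x":0,"y":-0.2,"z":0,"rx":0,"ry":0,"rz":0.1,"grip":0},{"x":0,"y":-0.2,"z":0,"rx":0,"ry":0,"rz":0.1,"grip":0},{"x":0,"y":-0.2,"z":0,"rx":0,"ry":0,"rz":0.1,"grip":0}]' | head -1 && python3 st.py 1.2
```

```text
time: 28.78
t 28.78 yaw -23.49 armangle -23.19 R 112.2 z 0.0932 F [-0.3 -8.5 -0.7] M [-1.48 -0.26  0.41] T 1.30 push*0.11 0.87 q6 1.87 grip 109
STOP
```

```bash
python3 -m creep '[{"x":0,"y":1.95,"z":0,"rx":0,"ry":0,"rz":-1,"grip":0},{"x":0,"y":1.95,"z":0,"rx":0,"ry":0,"rz":-1,"grip":0},{"x":0,"y":1.95,"z":0,"rx":0,"ry":0,"rz":-1,"grip":0},{"x":0,"y":1.95,"z":0,"rx":0,"ry":0,"rz":-1,"grip":0},{"x":0,"y":1.95,"z":0,"rx":0,"ry":0,"rz":-1,"grip":0},{"x":0,"y":1.95,"z":0,"rx":0,"ry":0,"rz":-1,"grip":0},{"x":0,"y":0,"z":0,"rx":0,"ry":0,"rz":0,"grip":0},{"x":0,"y":0,"z":0,"rx":0,"ry":0,"rz":0,"grip":0},{"x":0,"y":0,"z":0,"rx":0,"ry":0,"rz":0,"grip":0},{"x":0,"y":0,"z":0,"rx":0,"ry":0,"rz":0,"grip":0}]' | head -1 && python3 st.py;  python3 -m creep '[{"x":0,"y":1.95,"z":0,"rx":0,"ry":0,"rz":-1,"grip":0},{"x":0,"y":1.95,"z":0,"rx":0,"ry":0,"rz":-1,"grip":0},{"x":0,"y":1.95,"z":0,"rx":0,"ry":0,"rz":-1,"grip":0},{"x":0,"y":0,"z":0,"rx":0,"ry":0,"rz":0,"grip":0},{"x":0,"y":0,"z":0,"rx":0,"ry":0,"rz":0,"grip":0},{"x":0,"y":0,"z":0,"rx":0,"ry":0,"rz":0,"grip":0},{"x":0,"y":0,"z":0,"rx":0,"ry":0,"rz":0,"grip":0},{"x":0,"y":0,"z":0,"rx":0,"ry":0,"rz":0,"grip":0},{"x":0,"y":0,"z":0,"rx":0,"ry":0,"rz":0,"grip":0},{"x":0,"y":0,"z":0,"rx":0,"ry":0,"rz":0,"grip":0}]' | head -1 && python3 st.py
```

```text
time: 29.62
t 29.62 yaw -17.66 armangle -17.96 R 112.2 z 0.0934 F [ 1.8 -4.2 -1.6] M [-0.83 -0.56 -0.09] T 0.29 push*0.11 0.38 q6 1.74 grip 109
time: 30.45
t 30.45 yaw -14.63 armangle -15.09 R 112.2 z 0.0934 F [ 3.4 -1.9 -1.9] M [-0.46 -0.66 -0.22] T -0.11 push*0.11 0.11 q6 1.68 grip 109
```

```bash
python3 -m creep '[{"x":0,"y":1.95,"z":0,"rx":0,"ry":0,"rz":-1,"grip":0},{"x":0,"y":1.95,"z":0,"rx":0,"ry":0,"rz":-1,"grip":0},{"x":0,"y":1.95,"z":0,"rx":0,"ry":0,"rz":-1,"grip":0},{"x":0,"y":0,"z":0,"rx":0,"ry":0,"rz":0,"grip":0},{"x":0,"y":0,"z":0,"rx":0,"ry":0,"rz":0,"grip":0},{"x":0,"y":0,"z":-1,"rx":0,"ry":0,"rz":0,"grip":0},{"x":0,"y":0,"z":-1,"rx":0,"ry":0,"rz":0,"grip":0},{"x":0,"y":0,"z":-1,"rx":0,"ry":0,"rz":0,"grip":0},{"x":0,"y":0,"z":0,"rx":0,"ry":0,"rz":0,"grip":0},{"x":0,"y":0,"z":0,"rx":0,"ry":0,"rz":0,"grip":0}]' | head -1 && python3 st.py
```

```text
time: 31.28
t 31.28 yaw -11.62 armangle -12.07 R 112.8 z 0.0958 F [ 3.  -0.9 -4.7] M [-0.14 -0.48  0.  ] T 0.02 push*0.11 0.03 q6 1.61 grip 108
```

```bash
python3 -m creep '[{"x":0.4,"y":0,"z":-1,"rx":0,"ry":0,"rz":0,"grip":0},{"x":0,"y":0,"z":-2,"rx":0,"ry":0,"rz":0,"grip":0},{"x":0,"y":0,"z":-2,"rx":0,"ry":0,"rz":0,"grip":0},{"x":0,"y":0,"z":-2,"rx":0,"ry":0,"rz":0,"grip":0},{"x":0,"y":0,"z":-2,"rx":0,"ry":0,"rz":0,"grip":0},{"x":0,"y":0,"z":-2,"rx":0,"ry":0,"rz":0,"grip":0},{"x":0,"y":0,"z":-2,"rx":0,"ry":0,"rz":0,"grip":0},{"x":0,"y":0,"z":-2,"rx":0,"ry":0,"rz":0,"grip":0},{"x":0,"y":0,"z":-2,"rx":0,"ry":0,"rz":0,"grip":0},{"x":0,"y":0,"z":0,"rx":0,"ry":0,"rz":0,"grip":0}]' | head -1 && python3 st.py
```

```text
time: 32.12
t 32.12 yaw -11.63 armangle -12.06 R 111.8 z 0.1138 F [ 0.4 -0.6 -4.7] M [-0.01  0.07 -0.01] T 0.05 push*0.11 0.06 q6 1.61 grip 108
```

```bash
python3 -m creep '[{"x":0,"y":0,"z":-10,"rx":0,"ry":0,"rz":0,"grip":0},{"x":0,"y":0,"z":-15,"rx":0,"ry":0,"rz":0,"grip":0},{"x":0,"y":0,"z":-10,"rx":0,"ry":0,"rz":0,"grip":0},{"x":0,"y":0,"z":0,"rx":0,"ry":0,"rz":0,"grip":0},{"x":0,"y":0,"z":0,"rx":0,"ry":0,"rz":0,"grip":0},{"x":0,"y":0,"z":0,"rx":0,"ry":0,"rz":-5,"grip":0},{"x":0,"y":0,"z":0,"rx":0,"ry":0,"rz":-7,"grip":0},{"x":0,"y":0,"z":0,"rx":0,"ry":0,"rz":-7,"grip":0},{"x":0,"y":0,"z":0,"rx":0,"ry":0,"rz":-3,"grip":0},{"x":0,"y":0,"z":0,"rx":0,"ry":0,"rz":0,"grip":0}]' | head -1 
python3 - <<'E'
from ringfit import *
from plant import ctrl,optics
d=optics.read_camera("wrist");np.savez("pics/w6.npz",**d);s=ctrl.get_state()
R=Ro.from_quat(s["tcp_rot"]).as_matrix();yaw=np.arctan2(R[1,0],R[0,0]);t=s["eef_pos"][:2];z=s["eef_pos"][2]
print(s["eef_pos"],np.degrees(yaw),s["time"],s["contact_force"])
for dz in (.024,.026):
    c,r,k,n=edge(d,t,yaw,z+dz,(111,1),(15.5,23),1);print(c,r,k,n,"outer",*edge(d,t,yaw,z+dz,c,(22.5,30),-1))
u=np.array([np.cos(yaw),np.sin(yaw)])
sh,ro=tgt(s,(.3921,.1895,z),np.radians(10.2));print(sh,ro)
cv2.imwrite("pics/w6.png",d["color"])
E
```

```text
time: 32.95
[0.5134 0.0194 0.1474] 10.289050543178476 33.0 [-0.558  -0.7474 -4.189 ]
[112.2227   0.2955] 20.18853802679028 52 52 outer [112.3432   0.2969] 25.53496945475217 39 40
[111.6482   0.278 ] 19.880171333019284 51 51 outer [111.6905   0.313 ] 25.071402351576225 40 40
[ -88.9835 -188.9901    0.2543] [-0.0324  0.0948  0.089 ]
```

View pics/w6.png

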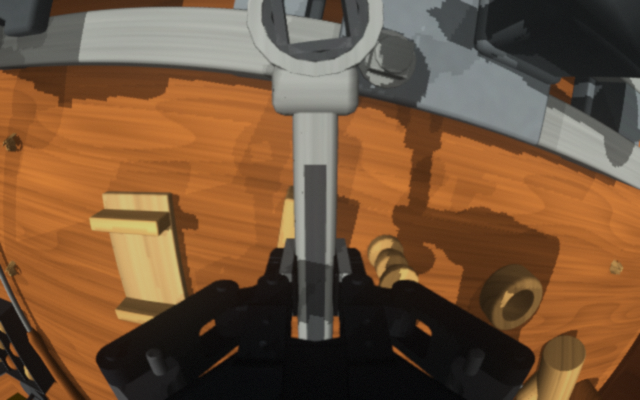

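The picture shows the spanner clear of the bolt (bolt at (390,60)), straight in the grip, with the rack empty and the bystanders undisturbed.

```bash
python3 -m creep '[{"x":-14.8,"y":-31.5,"z":0,"rx":0,"ry":0,"rz":0,"grip":0},{"x":-14.8,"y":-31.5,"z":0,"rx":0,"ry":0,"rz":0,"grip":0},{"x":-14.8,"y":-31.5,"z":0,"rx":0,"ry":0,"rz":0,"grip":0},{"x":-14.8,"y":-31.5,"z":0,"rx":0,"ry":0,"rz":0,"grip":0},{"x":-14.8,"y":-31.5,"z":0,"rx":0,"ry":0,"rz":0,"grip":0},{"x":-14.8,"y":-31.5,"z":0,"rx":0,"ry":0,"rz":0,"grip":0},{"x":0,"y":0,"z":0,"rx":0,"ry":0,"rz":0,"grip":0},{"x":0,"y":0,"z":25,"rx":0,"ry":0,"rz":0,"grip":0},{"x":0,"y":0,"z":25,"rx":0,"ry":0,"rz":0,"grip":0},{"x":0,"y":0,"z":25,"rx":0,"ry":0,"rz":0,"grip":0}]' | head -1 
python3 -m creep '[{"x":0,"y":0,"z":15,"rx":0,"ry":0,"rz":0,"grip":0},{"x":0,"y":0,"z":10,"rx":0,"ry":0,"rz":0,"grip":0},{"x":0,"y":0,"z":5,"rx":0,"ry":0,"rz":0,"grip":0},{"x":0,"y":0,"z":3,"rx":0,"ry":0,"rz":0,"grip":0},{"x":0,"y":0,"z":3,"rx":0,"ry":0,"rz":0,"grip":0},{"x":0,"y":0,"z":2,"rx":0,"ry":0,"rz":0,"grip":0},{"x":0,"y":0,"z":2,"rx":0,"ry":0,"rz":0,"grip":0},{"x":0,"y":0,"z":0,"rx":0,"ry":0,"rz":0,"grip":0},{"x":0,"y":0,"z":0,"rx":0,"ry":0,"rz":0,"grip":0},{"x":0,"y":0,"z":0,"rx":0,"ry":0,"rz":0,"grip":0}]' | head -1 
python3 st.py; python3 -c "
from plant import ctrl;print(ctrl.get_state()['eef_pos'])"
```

```text
time: 33.83
time: 34.67
t 34.67 yaw 10.37 armangle -39.99 R 300.9 z 0.0337 F [ 0.6  0.2 -5. ] M [ 0.    0.05 -0.01] T -0.18 push*0.11 -0.01 q6 1.61 grip 109
[0.39297528 0.18938241 0.03372092]
```

```bash
python3 -m creep '[{"x":0,"y":0,"z":0.8,"rx":0,"ry":0,"rz":0,"grip":0},{"x":0,"y":0,"z":0.8,"rx":0,"ry":0,"rz":0,"grip":0},{"x":0,"y":0,"z":0.8,"rx":0,"ry":0,"rz":0,"grip":0},{"x":0,"y":0,"z":0.8,"rx":0,"ry":0,"rz":0,"grip":0},{"x":0,"y":0,"z":0.5,"rx":0,"ry":0,"rz":0,"grip":0},{"x":0,"y":0,"z":0,"rx":0,"ry":0,"rz":0,"grip":0},{"x":0,"y":0,"z":0,"rx":0,"ry":0,"rz":0,"grip":0},{"x":0,"y":0,"z":0,"rx":0,"ry":0,"rz":0,"grip":0},{"x":0,"y":0,"z":0,"rx":0,"ry":0,"rz":0,"grip":0},{"x":0,"y":0,"z":0,"rx":0,"ry":0,"rz":0,"grip":0}]' | head -1 
python3 st.py
```

```text
time: 35.5
t 35.50 yaw 10.37 armangle -39.94 R 301.1 z 0.0297 F [-1.7  0.1 -2.5] M [-0.01  0.13 -0.01] T 0.29 push*0.11 -0.04 q6 1.61 grip 109
```

```bash
python3 -m creep '[{"x":0,"y":0,"z":0.4,"rx":0,"ry":0,"rz":0,"grip":0},{"x":0,"y":0,"z":0,"rx":0,"ry":0,"rz":0,"grip":0},{"x":0,"y":0,"z":0,"rx":0,"ry":0,"rz":0,"grip":0.3},{"x":0,"y":0,"z":0,"rx":0,"ry":0,"rz":0,"grip":0.5},{"x":0,"y":0,"z":0,"rx":0,"ry":0,"rz":0,"grip":1},{"x":0,"y":0,"z":0,"rx":0,"ry":0,"rz":0,"grip":1},{"x":0,"y":0,"z":0,"rx":0,"ry":0,"rz":0,"grip":1},{"x":0,"y":0,"z":0,"rx":0,"ry":0,"rz":0,"grip":1},{"x":0,"y":0,"z":0,"rx":0,"ry":0,"rz":0,"grip":1},{"x":0,"y":0,"z":0,"rx":0,"ry":0,"rz":0,"grip":1}]'
python3 -m creep '[{"x":0,"y":0,"z":-10,"rx":0,"ry":0,"rz":0,"grip":1},{"x":0,"y":0,"z":-25,"rx":0,"ry":0,"rz":0,"grip":1},{"x":0,"y":0,"z":-30,"rx":0,"ry":0,"rz":0,"grip":1},{"x":0,"y":0,"z":-30,"rx":0,"ry":0,"rz":0,"grip":1},{"x":0,"y":0,"z":-30,"rx":0,"ry":0,"rz":0,"grip":1},{"x":0,"y":0,"z":-20,"rx":0,"ry":0,"rz":0,"grip":1},{"x":0,"y":0,"z":0,"rx":0,"ry":0,"rz":0,"grip":1},{"x":0,"y":0,"z":0,"rx":0,"ry":0,"rz":0,"grip":1},{"x":0,"y":0,"z":0,"rx":0,"ry":0,"rz":0,"grip":1},{"x":0,"y":0,"z":0,"rx":0,"ry":0,"rz":0,"grip":1}]'
python3 - <<'E'
from ringfit import *
from plant import ctrl,optics
d=optics.read_camera("wrist");s=ctrl.get_state()
R=Ro.from_quat(s["tcp_rot"]).as_matrix();yaw=np.arctan2(R[1,0],R[0,0]);t=s["eef_pos"][:2]
c,r,k,n=edge(d,t,yaw,.0555,(111,1),(15.5,23),1);u=np.array([np.cos(yaw),np.sin(yaw)]);w=np.array([u[1],-u[0]])
print(c,r,k,n,"ring now",t+(c[0]*u+c[1]*w)/1000,"ring before",np.array([.3915,.1901])+(.11244*np.array([.9842,.1771])+.00127*np.array([.1771,-.9842])))
a=optics.read_camera("side");cv2.imwrite("pics/end.png",np.vstack([d["color"],a["color"]])[:,:].copy()[100:700] if 0 else cv2.resize(np.vstack([d["color"],a["color"]]),(480,600)))
E
```

```text
time: 36.33
eef_pos: [0.3927, 0.1893, 0.0293]
tcp_rot: [0.996, 0.09, 0.0, -0.0]
contact_force: [-0.1, -0.5, -0.1]
opening: 0.998
finger_force: 0.0
time: 37.17
eef_pos: [0.3915, 0.189, 0.1727]
tcp_rot: [0.996, 0.09, -0.002, 0.0]
contact_force: [-0.4, 0.7, -0.8]
opening: 0.999
finger_force: 0.0
[113.2295   0.5388] 20.17138658170844 89 90 ring now [0.503  0.2089] ring before [0.5024 0.2088]
```

View pics/end.png

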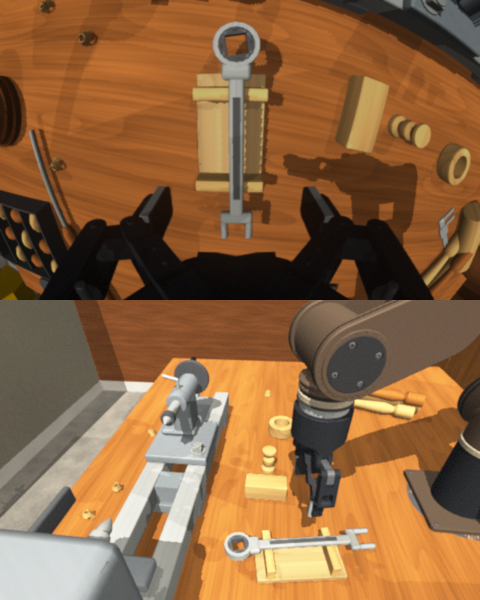

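The spanner is lying flat across both battens, within about 1 mm of where it started (ring at (237,42) in the top view and (237,545) in the bottom one). The bystanders have not moved, and the gripper is clear.

```bash
python3 -c "
from plant import sign_off;print(sign_off())"
```

```text
the job is handed in; nothing more can be done
None
```

The clamp bolt is snug at about 1.3 N m as measured at the wrist, the spanner is back flat across the rack's battens, the bystanders were left where they stood, and the job was handed in at about 37 s.

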